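# Set up the bench magnifier for a slide carrier

## Task

Get the bench magnifier ready: take the slide carrier with the orange tab out of the rack and lay it flat, glass side up, centred and lengthwise on the raised white light stage (the slanted rest is there for changing your grip). Then swing the magnifier back until its lens is centred over the stage and level, and last of all move the red dimmer lever until it lines up with the green pointer. Leave everything else where it is.

Things in the scene. Friction and masses are not known exactly. Their poses are not given: they have to be found in the camera images.
- carrier: slide carrier with an orange band at its top end: blue plate 10 mm thick (x), 50 mm wide (y), 80 mm long (z), 50 g. It stands on a short edge in a rack slot. Origin at the centre of that lower short edge; z runs up its length, x is the plate's normal, and the face with the glass slide looks along -x (in the rack: towards the robot's side of the table)
- carrier_mid (a point): centre of the orange-tab carrier, 40 mm up from its origin (same axes as the carrier)
- spare_white: a like carrier with a white band, in another slot of the rack; stays there (same frame as the carrier)
- spare_purple: a like carrier with a purple band, in another slot of the rack; stays there (same frame as the carrier)
- rack: fixed white rack, 150 (x) x 62 (y) mm, slot walls 34 mm high; three slots 45 mm apart along its x axis, 12 mm wide, slot floor 6 mm above the table. The three carriers stand 80 mm tall in them in any order, so 52 mm of each stands clear; origin at the centre of its underside
- rest: fixed slanted rest: a yellow 30 mm wide ramp rising at 45 degrees towards its own +x, 55 mm long from foot to top, with an aluminium lip at the foot that stands 14 mm out from the ramp; base 100 x 60 x 8 mm; origin at the centre of its underside. A carrier can lean on it, short edge against the lip; its sides and upper end then overhang
- rest_foot (a point): on the rest's centre line where the ramp's face meets the lip, 22 mm above the table (axes of the rest)
- stage (a point): fixed stand: white base 220 (x) x 150 (y) x 20 mm; its steel column, 22 mm thick, stands 115 mm along +x from this point, up to 171 mm above the table. This point: centre of the top of the white light stage: a block 70 mm long (stand x) x 40 mm wide (y), its top 38 mm above the table and 18 mm above the base plate (axes of the stand: x towards the column). A carrier on it overhangs 5 mm all round
- swing_hinge (a point): upright swivel axis of the magnifier arm on the column, 158 mm above the table; turns with the arm, its x axis pointing away from the lens
- swing (a joint): swivel of the magnifier arm: 0 = arm points along the stand's -x, lens over the stage; positive = swung out towards the stand's +y. Stiff, stays where left
- head (a joint): tilt of the magnifier head, about a level axis across the arm 60 mm out from the swivel axis at 158 mm height: 0 = lens level, positive = its handle end raised. Stiff, stays where left
- lens (a point): centre of the round lens (86 mm over its white ring), 55 mm out from the tilt axis; z is the lens's normal, x points back to the tilt axis
- head_grip (a point): middle of the orange handle: round bar 14 mm thick, about 45 mm long, pointing outward from the lens ring (along its own -x), 118 mm out from the tilt axis
- lever_hinge (a point): fixed grey dimmer box 150 (x) x 100 (y) x 50 mm with a white half-round scale (60 mm radius) on top. This point: the lever's level hinge, along the box's y axis, in the middle of the box's top, 50 mm above the table; turns with the lever, z pointing along the lever
- lever (a joint): red dimmer lever: 0 = off, leaning 0.75 rad from upright towards the box's -x; 0.75 = upright; 1.5 = leaning fully to +x. Stiff, stays where left
- lever_grip (a point): grip point on the lever's red crossbar, 100 mm from the hinge and 30 mm to the box's +y side of the lever's arm; bar 16 mm thick, level along the hinge axis, running from the arm to 48 mm beyond it (axes: z along the lever, y along the bar)
- mark (a joint): green pointer on the scale, on the same axis and counted like the lever: the lever lines up with it when both read the same. It cannot be moved by hand
- mark_tip (a point): tip of the green pointer, 74 mm from the lever's hinge and 22 mm to the box's -y side of the lever's arm; z points from the hinge along the pointer
- bottle: clear bottle, orange cap, 60 mm wide, 130 mm tall, standing; origin at the centre of its underside
- jar: amber jar, orange cap, 52 mm wide, 70 mm tall, standing; origin under its centre
- beaker: glass beaker, 64 mm wide, 85 mm tall, standing; origin under its centre
- tip_box: purple box 85 x 120 x 50 mm; origin under its centre
- dish: closed clear dish, 60 mm wide, 14 mm tall; origin under its centre
- pen: black and blue marker pen, 120 mm long (x), 12 mm thick, lying; origin under its centre
Things that resemble listed ones, but are neither listed nor needed, are in the scene too. What is shaped like the carrier but black or yellow is not meant.

How it is judged:
By the outcome, as a careful person would: the job done as asked, in the order asked, and still so for the second after the job is handed in, with the robot touching nothing.
It also fails if it takes over 72 s, if anything falls off the work surface, if the arm or the gripper's body presses on something with over 40 N, if the wrist force passes 120 N, or if a joint passes its speed limit or range.

## Robot

A 6-joint arm with a two-finger parallel gripper is mounted at the origin on the work surface. World frame = base frame: x ahead of the robot, y to its left, z up, the work surface at z = 0. Lengths are in m, angles in rad, forces in N, time in s.
With the tool pointing down it reaches from about 0.35 to 0.975 m from the base axis. Payload 4.9 kg.
Tool frame: the origin (TCP) lies at the very end of the fingers, on their centre line; the grasp point (between the pads) lies 19 mm behind it; z points along the fingers, y is the line along which they close (so a half turn about z gives the same grasp; the last joint's range is limited). The gripper opens to 85 mm and grips with 20 to 120 N. Pads are 22 mm wide; open, the fingers measure 114 mm over their backs; the gripper's body (76 mm by 85 mm) begins 54 mm behind the grasp point. The pads swing forward as they close: fully open they stand 13 mm farther back than shut.
Start: joints at [-1.441, 0.053, 1.613, -0, 1.476, -0.119], TCP at [0.154, -0.606, 0.231] pointing down, gripper open.
Joint ranges: [-3.01, 3.01], [-1.01, 2.22], [0.06, 2.58], [-1.02, 4.17], [0.09, 2.62], [-3.14, 3.14]. Speed limits (rad/s): [2.57, 2.57, 3.14, 3.14, 3.14, 3.14].

## Interface

Orientations are given as a rotation vector (axis times angle).
In Python, from station import get_obs, get_image, get_calibration, finish_job gives the robot as it stands.
- The arm moves only by the tool servo_tool, never from a script. Its argument "increments" is a list of rows, each a list of 5 numbers: the opening, from 0 (shut) to 1 (fully open), then the shift along the tool's x, y, z in mm, then the turn about the tool's z in degrees. In form: [[jaw, tx, ty, tz, spin], ...]. A call has 1 to 12 rows; each row shifts and turns the commanded pose from where the row before left it, along the tool's axes as they then stand; what a row does not reach is not made up. A row lasts 1/8 s, in which the tool goes at most 62.5 mm and 10.7 degrees, less where a joint would pass 70% of its speed; a pose out of reach is approached as far as the arm can. A call is refused whole if a number of a shift passes 62.5 or a number of a turn 10.7, either way. A call with a gripper value outside its range is refused whole. The fingers move at their own pace and stop on an object; "force" is the grip in N (left out, the last holds). Time passes only in rows, so rows that do not move let the fingers close. It gives the time, the measured TCP pose, the force, the opening and the grip force at its end, in the units of the state.
- get_obs(): the state, without advancing time (a new reading comes with each control period).
- get_image(name): name is "scene" or "top" or "wrist"; returns the picture (400x640x3 uint8, red, green, blue); there is no depth.
- get_calibration(name): a dict with "fx", "fy", "cx", "cy" (pixels), "dist_coeffs" ([k1, k2, p1, p2, k3] as OpenCV has them; the pictures are not rectified), "R" (3x3) and "t" (3): a world point X has camera coordinates R X + t; the wrist camera has in their place "mount" (4x4, takes a point from camera to tool coordinates, whose origin is the TCP and whose axes are the flange's). Camera axes: x right, y down, z forward; pixel columns grow to the right and rows downward; lengths in m; the calibration is good to about 2 mm. A picture is of the moment at which its call begins: read the wrist's pose just before it. get_calibration takes no time and is no camera call.
- finish_job(): hands the job in; it is judged then, once.
The state is a dict: "t": time; "q": joint angles; "dq": joint speeds; "effort": joint torques, N m; "tool_pos": TCP position; "tool_rot": TCP orientation; "contact_force": force on the tool from outside, world axes, zero at the start; "wrist_torque": the same for the moment, N m; "opening": finger opening in m; "grip_force": force on a finger pad.
Only numpy, scipy, OpenCV 4.12 (cv2) and the standard library are available. Lean on these libraries where they do the work, as an engineer would, in place of code of your own. Each camera call takes 0.05 s, during which the arm holds its last target. There are 200 camera calls.

## Working session

There is one attempt and no reset: what is moved stays moved. The work goes in short steps, Python scripts to look and compute and a tool call to move; the robot and the scene stay as the last step left them, time stands still between calls to the robot, and variables do not carry over. Pictures are saved under pics/ and viewed, at most 10 in all, crops included, and the job is handed in when it is done.

Besides the shell and the picture viewer there is one more tool, called after "Emit:" as name([rows], argument=value, ...), one row to a line, values as JSON. servo_tool: Moves the arm, as the interface text tells. Its arguments: {"type":"object","properties":{"increments":{"type":"array"},"force":{"type":"number"}},"required":["increments"]}

```bash
ls; mkdir -p pics
python3 - <<'E'
from station import *
import cv2,numpy as np
o=get_obs();print({k:np.round(v,3) for k,v in o.items()})
for n in ["scene","top","wrist"]:
    c=get_calibration(n);print(n,{k:np.round(v,4).tolist() for k,v in c.items()})
    cv2.imwrite(f"pics/{n}0.png",get_image(n)[:,:,::-1])
E
```

```text
pics
{'t': np.float64(0.0), 'q': array([-1.441,  0.053,  1.614,  0.   ,  1.476, -0.119]), 'dq': array([ 0.   , -0.001, -0.   , -0.   , -0.   ,  0.001]), 'effort': array([-0.0000e+00, -3.9368e+01, -3.7017e+01, -0.0000e+00,  7.0000e-03,
       -0.0000e+00]), 'tool_pos': array([ 0.154, -0.605,  0.23 ]), 'tool_rot': array([-3.115, -0.39 , -0.   ]), 'contact_force': array([-0.476, -0.363,  0.279]), 'wrist_torque': array([-0.002,  0.012, -0.015]), 'grip_force': np.float64(0.0), 'opening': np.float64(0.086)}
scene {'fx': 494.9752, 'fy': 494.9752, 'cx': 316.9419, 'cy': 193.7054, 'dist_coeffs': [-0.0271, 0.0, 0.0, 0.0, 0.0], 'R': [[0.6635, 0.748, 0.0145], [0.5561, -0.48, -0.6785], [-0.5006, 0.4583, -0.7345]], 't': [-0.3418, -0.2423, 1.7807]}
top {'fx': 381.6915, 'fy': 381.6915, 'cx': 324.2503, 'cy': 198.8199, 'dist_coeffs': [-0.0087, 0.0, 0.0, 0.0, 0.0], 'R': [[0.0205, -0.9998, 0.0002], [-0.9822, -0.0202, -0.1867], [0.1867, 0.0036, -0.9824]], 't': [-0.0129, 0.5536, 1.083]}
wrist {'fx': 300.6473, 'fy': 300.6473, 'cx': 319.1992, 'cy': 203.2418, 'dist_coeffs': [-0.0527, 0.0, 0.0, 0.0, 0.0], 'mount': [[-0.0007, -0.9615, -0.2749, 0.0689], [1.0, -0.0007, -0.0004, -0.0005], [0.0002, -0.2749, 0.9615, -0.143], [0.0, 0.0, 0.0, 1.0]]}
```

View pics/scene0.png

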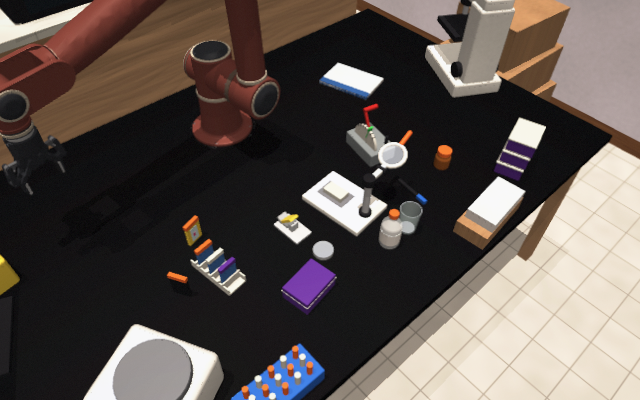

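View pics/top0.png

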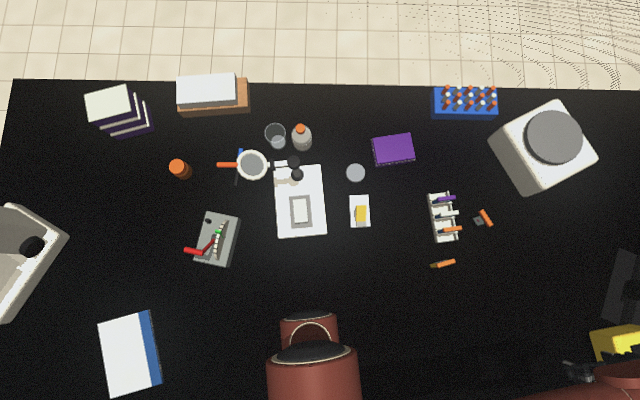

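Both views show the rack at top (440,217), with the orange carrier in the end nearest the robot at (450,229). The rest is at (361,212) and the stand at (300,205), with its column at (297,175). The lens is swung out at (252,165) with its handle at (227,165), and the lever box is at (217,240). Two carriers outside the rack are decoys.

```bash
cat > h.py <<'E'
from station import *
import cv2,numpy as np
from scipy.spatial.transform import Rotation as Ro
def cam(name,o=None):
    c=get_calibration(name);K=np.array([[c['fx'],0,c['cx']],[0,c['fy'],c['cy']],[0,0,1.]]);d=np.array(c['dist_coeffs'])
    if name=='wrist':
        o=o or get_obs();M=np.array(c['mount']);T=np.eye(4);T[:3,:3]=Ro.from_rotvec(o['tool_rot']).as_matrix();T[:3,3]=o['tool_pos']
        W=np.linalg.inv(T@M);return K,d,W[:3,:3],W[:3,3]
    return K,d,np.array(c['R']),np.array(c['t'])
def plane(C,px,z):
    K,d,R,t=C;p=cv2.undistortPoints(np.array(px,float).reshape(-1,1,2),K,d)[:,0]
    v=np.c_[p,np.ones(len(p))]@R;o=-R.T@t
    return o+v*((z-o[2])/v[:,2:])
def proj(C,X):
    K,d,R,t=C;return cv2.projectPoints(np.array(X,float).reshape(-1,3),cv2.Rodrigues(R)[0],t,K,d)[0][:,0]
def tri(C1,p1,C2,p2):
    P=[];q=[]
    for C,p in((C1,p1),(C2,p2)):
        P.append(np.c_[C[2],C[3]]);q.append(cv2.undistortPoints(np.array(p,float).reshape(1,1,2),C[0],C[1])[0,0])
    X=cv2.triangulatePoints(P[0],P[1],q[0],q[1])[:,0];return X[:3]/X[3]
def snap(name,fn):
    o=get_obs();I=get_image(name)[:,:,::-1];cv2.imwrite('pics/'+fn,I);return o,I
E
python3 - <<'E'
from h import *
T=cam('top');S=cam('scene')
for n,p,z in [('orange',(450,229),.08),('white',(447,213),.08),('purple',(445,198),.08),('rest',(361,212),.04),('stage',(300,209),.038),('col',(293,161),.171),('colbase',(297,175),.02),('lens',(252,165),.158),('hand',(227,165),.158),('box',(217,240),.05),('redtip',(190,250),.12)]:
    print(n,plane(T,[p],z).round(3))
print('lens',tri(T,(252,165),S,(393,155)),'hand tip',tri(T,(218,165),S,(411,133)),'red end',tri(T,(187,250),S,(376,107)))
o=get_obs();print(Ro.from_rotvec(o['tool_rot']).as_matrix().round(3))
for n in('top','scene'):
    I=cv2.imread(f'pics/{n}0.png')
    r=I[100:290,160:480] if n=='top' else I[90:310,160:460]
    cv2.imwrite(f'pics/{n}0c.png',cv2.resize(r,None,fx=2.5,fy=2.5,interpolation=cv2.INTER_CUBIC))
E
```

```text
orange [[ 0.468 -0.363  0.08 ]]
white [[ 0.514 -0.356  0.08 ]]
purple [[ 0.558 -0.352  0.08 ]]
rest [[ 0.518 -0.112  0.04 ]]
stage [[0.524 0.071 0.038]]
col [[0.634 0.085 0.171]]
colbase [[0.633 0.085 0.02 ]]
lens [[0.624 0.198 0.158]]
hand [[0.622 0.266 0.158]]
box [[0.425 0.309 0.05 ]]
redtip [[0.391 0.361 0.12 ]]
lens [0.61975389 0.19553168 0.17673769] hand tip [0.60972062 0.27836328 0.20725832] red end [0.39223837 0.36757217 0.13143372]
[[ 0.969  0.246 -0.   ]
 [ 0.246 -0.969  0.002]
 [ 0.    -0.002 -1.   ]]
```

View pics/top0c.png

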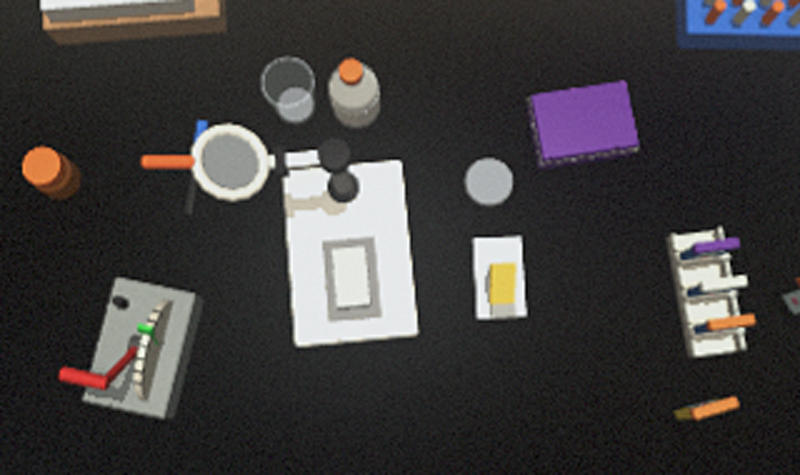

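The crop shows the rest's lip on its near side at crop (500,310), so its ramp rises away from the robot. The stage block is at crop (352,278), and the head is tilted up by about 0.35 rad. Next I'm flying over the rack.

Emit:
servo_tool([
  [0.85,0,0,0,7.2],
  [0.85,43,-22,0,0],
  [0.85,43,-22,0,0],
  [0.85,43,-22,0,0],
  [0.85,43,-22,0,0],
  [0.85,43,-22,0,0],
  [0.85,43,-22,0,0],
  [0.85,43,-22,0,0],
  [0.85,43,-22,0,0],
  [0.85,43,-22,0,0],
  [0.85,0,0,0,0],
], force=40)

```text
t: 1.52
tool_pos: [0.5155, -0.3596, 0.2307]
tool_rot: [-3.134, -0.2, 0.0]
contact_force: [-0.4, -0.3, -0.0]
opening: 0.0726
grip_force: 0.0
```

Run:
```python
from h import *
o,I=snap('wrist','w1.png');print(o['t'],o['tool_pos'],o['tool_rot'],o['dq'].round(3))
```

```text
1.525 [ 0.51550082 -0.3595621   0.23071385] [-3.13428060e+00 -1.99960894e-01  4.64080402e-04] [-0.054 -0.014  0.018 -0.029  0.007 -0.019]
```

View pics/w1.png

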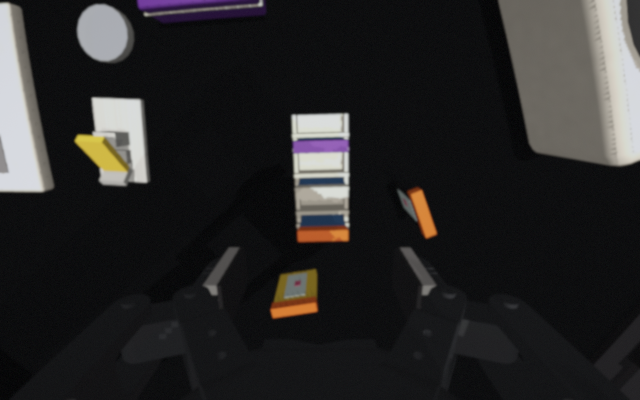

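The wrist view shows the orange band at (323,234), with white and purple behind it. The rest's base runs from (93,97) to (149,183), with its lip at the bottom.

```bash
cat >> h.py <<'E'
def mask(I,lo,hi,roi):
    h=cv2.cvtColor(np.ascontiguousarray(I),cv2.COLOR_BGR2HSV);m=cv2.inRange(h,np.array(lo),np.array(hi));z=np.zeros_like(m);x0,y0,x1,y1=roi;z[y0:y1,x0:x1]=m[y0:y1,x0:x1];return z
def big(m):
    c=max(cv2.findContours(m,0,cv2.CHAIN_APPROX_NONE)[0],key=cv2.contourArea);return c[:,0]
E
python3 - <<'E'
from h import *
o=get_obs();I=cv2.imread('pics/w1.png');C=cam('wrist',o)
for n,lo,hi,roi in[('or',(3,120,90),(22,255,255),(285,200,365,260)),('pu',(120,70,60),(150,255,255),(280,125,365,165))]:
    c=big(mask(I,lo,hi,roi));b=cv2.boxPoints(cv2.minAreaRect(c));b=b[np.argsort(b[:,1])]
    print(n,b.round(1).tolist());P=plane(C,b,.086);print(P.round(4).tolist())
    m=P[2:].mean(0);d=P[2]-P[3];print('near edge mid',m.round(4),'len',np.linalg.norm(d).round(4),'yaw',np.degrees(np.arctan(-d[0]/d[1])).round(1))
c=big(mask(I,(0,0,90),(180,80,255),(70,80,170,200)));print('rest',cv2.minAreaRect(c))
P=plane(C,[(93,97),(143,98),(149,183)],.008);print(P.round(4).tolist())
E
```

```text
or [[347.8999938964844, 225.60000610351562], [296.70001220703125, 226.8000030517578], [348.29998779296875, 241.0], [297.1000061035156, 242.1999969482422]]
[[0.4809, -0.3937, 0.086], [0.4731, -0.3422, 0.086], [0.4642, -0.3967, 0.086], [0.4563, -0.3443, 0.086]]
near edge mid [ 0.4602 -0.3705  0.086 ] len 0.053 yaw 8.6
pu [[348.8999938964844, 138.1999969482422], [291.79998779296875, 139.39999389648438], [349.20001220703125, 151.0], [292.1000061035156, 152.10000610351562]]
[[0.5673, -0.3816, 0.086], [0.5595, -0.3285, 0.086], [0.5555, -0.3836, 0.086], [0.5477, -0.3299, 0.086]]
near edge mid [ 0.5516 -0.3568  0.086 ] len 0.0543 yaw 8.3
rest ((118.7769546508789, 140.23876953125), (90.19734191894531, 52.485836029052734), 85.76361083984375)
[[0.5756, -0.0806, 0.008], [0.5806, -0.1426, 0.008], [0.4781, -0.1478, 0.008]]
```

Emit:
servo_tool([
  [0.85,-24,1.5,0,-1.2],
  [0.85,-24.5,1.5,0,0],
  [0.85,0,0,45,0],
  [0.85,0,0,45,0],
  [0.85,0,0,45,0],
  [0.85,0,0,30,0],
  [0.85,0,0,15,0],
  [0.85,0,0,14.5,0],
  [0.5,0,0,0,0],
  [0.5,0,0,0,0],
  [0.5,0,0,0,0],
], force=30)

```text
t: 2.95
tool_pos: [0.4662, -0.3711, 0.0376]
tool_rot: [3.133, 0.226, 0.001]
contact_force: [-1.0, 1.0, 1.0]
opening: 0.0494
grip_force: 32.5
```

Emit:
servo_tool([
  [0.5,0,0,-40,0],
  [0.5,0,0,-50,0],
  [0.5,0,0,-50,0],
  [0.5,0,0,-40,4.7],
  [0.5,-5,-40,-20,0],
  [0.5,-5,-40,0,0],
  [0.5,-5,-40,0,0],
  [0.5,-5,-40,0,0],
  [0.5,-6,-42,0,0],
  [0.5,-5,-41,0,0],
  [0.5,0,0,0,0],
])

```text
t: 4.32
tool_pos: [0.4202, -0.1291, 0.2378]
tool_rot: [3.138, 0.103, 0.005]
contact_force: [0.3, 0.4, -0.8]
opening: 0.0494
grip_force: 32.7
```

Run:
```python
from h import *
o,I=snap('wrist','w2.png');print(o['t'],o['tool_pos'],o['tool_rot'],o['dq'].round(3),o['opening'])
s,I2=snap('scene','s2.png')
W=np.vstack([I,]);cv2.imwrite('pics/w2b.png',cv2.resize(I[0:400],(800,500),interpolation=cv2.INTER_CUBIC))
```

```text
4.325 [ 0.42016387 -0.12907334  0.23781868] [3.13815736 0.10273682 0.00456099] [-0.041  0.037 -0.027 -0.02  -0.018 -0.018] 0.049411973063477534
```

View pics/w2b.png

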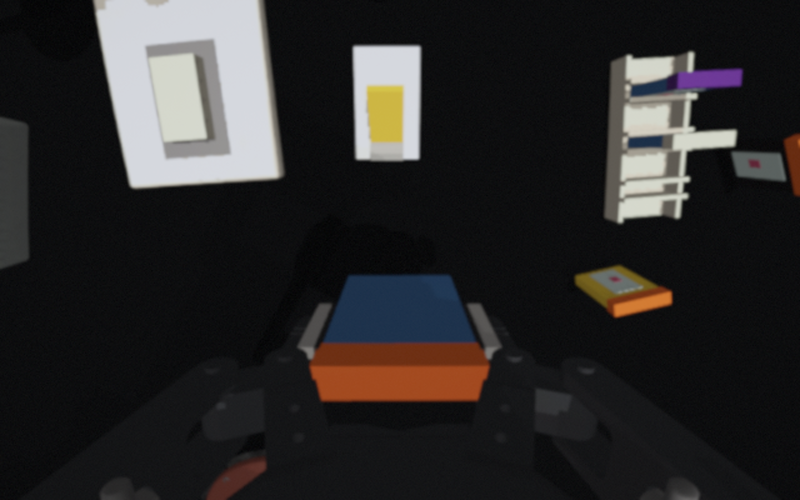

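The carrier is held by its sides. In w2b (1.25× scale) the rest's base spans (353,45)–(420,160), the ramp is at (385,113) and the lip at (386,150). The stage block is at (180,97) inside a grey surround.

Run:
```python
from h import *
o=get_obs();I=cv2.imread('pics/w2.png');C=cam('wrist',o)
def rect(m,z,n):
    c=big(m);r=cv2.minAreaRect(c);b=cv2.boxPoints(r);P=plane(C,b,z);c=P.mean(0)
    e=P[1]-P[0],P[2]-P[1]
    print(n,'ctr',c.round(4),'L',[np.linalg.norm(x).round(4) for x in e],'ang',[np.degrees(np.arctan2(x[1],x[0])).round(1) for x in e],b.round(1).tolist())
    print('   ',P[:,:2].round(4).tolist())
rect(mask(I,(0,0,120),(180,255,255),(270,20,350,140)),.008,'restbase')
rect(mask(I,(18,120,100),(35,255,255),(270,20,350,140)),.035,'ramp')
rect(mask(I,(0,0,100),(180,255,255),(60,0,240,170)),.02,'base')
h=cv2.cvtColor(I,cv2.COLOR_BGR2HSV)
for p in[(145,80),(165,100),(180,120),(158,80),(100,130),(309,120),(285,60),(309,95),(170,38)]: print(p,h[p[1],p[0]],I[p[1],p[0]])
rect(mask(I,(20,15,150),(60,255,255),(105,25,185,130)),.038,'stage')
```

```text
restbase ctr [ 0.5282 -0.1122  0.008 ] L [np.float64(0.1009), np.float64(0.061)] ang [np.float64(1.9), np.float64(-86.5)] [[282.0, 127.0], [282.0, 36.0], [336.0, 36.0], [336.0, 127.0]]
    [[0.4759, -0.0824], [0.5767, -0.079], [0.5804, -0.1399], [0.4799, -0.1475]]
ramp ctr [ 0.517 -0.112  0.035] L [np.float64(0.0289), np.float64(0.0446)] ang [np.float64(-86.5), np.float64(-176.4)] [[294.0, 69.0], [321.0, 69.0], [321.0, 112.0], [294.0, 112.0]]
    [[0.5384, -0.0964], [0.5402, -0.1253], [0.4957, -0.1281], [0.4938, -0.0983]]
base ctr [0.527 0.071 0.02 ] L [np.float64(0.1519), np.float64(0.1676)] ang [np.float64(-83.2), np.float64(-173.4)] [[74.5999984741211, 0.0], [207.3000030517578, -15.699999809265137], [226.10000610351562, 142.0], [93.4000015258789, 157.8000030517578]]
    [[0.6036, 0.1521], [0.6216, 0.0013], [0.4552, -0.0179], [0.4276, 0.1487]]
(145, 80) [ 35  13 215] [204 215 213]
(165, 100) [ 23  29 107] [ 95 104 107]
(180, 120) [ 15   3 149] [147 148 149]
(158, 80) [ 38  13 213] [202 213 210]
(100, 130) [ 38   7 150] [146 150 149]
(309, 120) [ 20   8 190] [184 188 190]
(285, 60) [113   9 218] [218 212 210]
(309, 95) [ 25 172 205] [ 67 182 205]
(170, 38) [  0   3 146] [144 144 146]
stage ctr [0.55   0.0523 0.038 ] L [np.float64(0.0017), np.float64(0.0101)] ang [np.float64(-80.9), np.float64(-174.1)] [[153.39999389648438, 45.099998474121094], [155.0, 44.900001525878906], [156.39999389648438, 54.900001525878906], [154.89999389648438, 55.20000076293945]]
    [[0.5549, 0.0537], [0.5552, 0.052], [0.5452, 0.0509], [0.5449, 0.0526]]
```

Run:
```python
from h import *
o=get_obs();I=cv2.imread('pics/w2.png');C=cam('wrist',o)
print('foot',plane(C,[(294,112.5),(321,112.5)],.022).round(4).tolist(),'top',plane(C,[(294,68.5),(321,68.5)],.061).round(4).tolist())
c0=np.array([.5282,-.1122]);a=np.radians(3.4);u=np.array([np.cos(a),np.sin(a)])
print('foot along', (plane(C,[(307.5,112.5)],.022)[0,:2]-c0)@u,(plane(C,[(307.5,68.5)],.061)[0,:2]-c0)@u)
m=mask(I,(0,0,185),(180,255,255),(112,32,180,128));cv2.imwrite('pics/m.png',m)
c=big(m);b=cv2.boxPoints(cv2.minAreaRect(c));P=plane(C,b,.038);print(cv2.contourArea(c),b.round(1).tolist(),P.mean(0).round(4),P[:,:2].round(4).tolist())
# scan row/col profile
print(I[80,105:195,1].tolist());print(I[20:140,145,1].tolist())
```

```text
foot [[0.4935, -0.0973, 0.022], [0.4954, -0.1282, 0.022]] top [[0.5352, -0.0986, 0.061], [0.5368, -0.1253, 0.061]]
foot along -0.03376815822976269 0.007762315478792863
3579.5 [[112.0, 32.0], [179.0, 32.0], [179.0, 127.0], [112.0, 127.0]] [0.5183 0.0655 0.038 ] [[0.5668, 0.0986], [0.5687, 0.0255], [0.4707, 0.0298], [0.4671, 0.108]]
[215, 215, 215, 215, 215, 215, 215, 215, 215, 215, 215, 215, 215, 215, 215, 215, 214, 208, 197, 193, 204, 212, 215, 215, 215, 215, 215, 215, 215, 215, 215, 215, 215, 215, 215, 216, 215, 215, 215, 215, 215, 216, 215, 215, 215, 216, 215, 215, 216, 215, 215, 215, 215, 213, 202, 172, 126, 95, 90, 92, 97, 105, 122, 137, 144, 145, 146, 146, 146, 146, 146, 149, 162, 188, 207, 215, 216, 216, 216, 216, 216, 216, 216, 216, 216, 216, 216, 216, 216, 216]
[214, 214, 214, 214, 214, 214, 214, 214, 214, 214, 214, 213, 205, 184, 157, 144, 143, 142, 143, 143, 143, 144, 157, 183, 204, 213, 214, 215, 215, 215, 215, 215, 214, 215, 215, 215, 215, 215, 215, 215, 215, 215, 215, 215, 215, 215, 215, 215, 215, 215, 215, 215, 215, 215, 215, 215, 216, 215, 216, 215, 215, 215, 216, 215, 216, 216, 215, 216, 215, 215, 216, 216, 216, 216, 215, 216, 216, 216, 216, 215, 216, 216, 216, 216, 216, 216, 216, 216, 216, 216, 214, 202, 168, 125, 119, 135, 142, 144, 144, 143, 144, 144, 144, 144, 147, 159, 185, 205, 214, 216, 216, 217, 216, 216, 216, 217, 216, 216, 217, 216]
```

Run:
```python
from h import *
o=get_obs();I=cv2.imread('pics/w2.png');C=cam('wrist',o)
print(I[265:330,320,2].tolist())
R=Ro.from_rotvec(o['tool_rot']).as_matrix();zt=o['tool_pos'][2]+.0484
for r in(292,320): print(r,((plane(C,[(320,r)],zt)-o['tool_pos'])@R).round(4))
F=np.array([.4945,-.1128]);print('foot-tcp in tool',np.r_[F-o['tool_pos'][:2],.022-o['tool_pos'][2]]@R, 'yaw',np.degrees(np.arctan2(R[1,0],R[0,0])))
```

```text
[31, 30, 31, 29, 29, 29, 29, 35, 53, 82, 102, 109, 110, 110, 110, 110, 110, 109, 110, 110, 109, 110, 110, 110, 110, 111, 115, 130, 150, 160, 163, 164, 164, 164, 164, 164, 163, 164, 163, 163, 164, 163, 163, 164, 164, 163, 163, 163, 162, 162, 162, 163, 163, 159, 143, 107, 58, 21, 14, 14, 14, 12, 16, 11, 11]
292 [[ 0.0086 -0.0001 -0.0484]]
320 [[-0.0033 -0.0001 -0.0484]]
foot-tcp in tool [ 0.07464589 -0.01379424  0.21580667] yaw 3.597051740662966
```

Emit:
servo_tool([
  [0.5,25,-5,0,0.2],
  [0.5,25,-5,0,0],
  [0.5,26,-4,30,0],
  [0.5,0,0,45,0],
  [0.5,0,0,45,0],
  [0.5,0,0,30,0],
  [0.5,0,0,14,0],
  [0.5,0,0,8,0],
  [0.5,0,0,0,0],
], force=20)

```text
t: 5.55
tool_pos: [0.4956, -0.1126, 0.0655]
tool_rot: [3.14, 0.091, 0.002]
contact_force: [0.0, 0.7, -0.4]
opening: 0.0497
grip_force: 32.8
```

Emit:
servo_tool([
  [0.5,3,0,3,0],
  [0.5,5.5,0,2,0],
  [0.5,5.5,0,2,0],
  [0.5,5,0,3,0],
  [0.5,5,0,4,0],
  [0.5,4,0,5,0],
  [0.5,0,0,0,0],
], force=20)

```text
t: 6.42
tool_pos: [0.526, -0.1116, 0.0498]
tool_rot: [3.137, 0.093, 0.009]
contact_force: [-1.9, -0.9, 5.4]
opening: 0.0495
grip_force: 34.4
```

Run:
```python
from h import *
o,I=snap('wrist','w3.png');s,J=snap('scene','s3.png');print(o['t'],o['tool_pos'],o['contact_force'])
cv2.imwrite('pics/v3.png',np.hstack([I[160:400,160:480],cv2.resize(J[180:270,240:360],(320,240))]))
```

```text
6.425 [ 0.52595638 -0.1116031   0.04978165] [-1.86881361 -0.8740492   5.4399802 ]
```

View pics/v3.png

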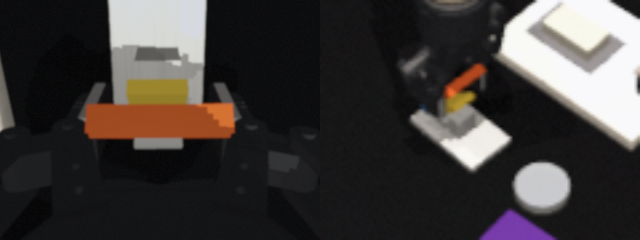

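The carrier is leaning back over the ramp, with its orange tab at crop (160,120). I'm continuing down, then releasing.

Emit:
servo_tool([
  [0.5,1.5,0,3,0],
  [0.5,1,0,3,0],
  [0.5,0,0,0,0],
], force=20)

```text
t: 6.9
tool_pos: [0.5283, -0.1115, 0.0439]
tool_rot: [3.137, 0.093, 0.008]
contact_force: [-2.0, -0.3, 9.1]
opening: 0.0497
grip_force: 34.7
```

Run:
```python
from h import *
o,I=snap('wrist','w4.png');print(o['t'],o['tool_pos'],o['contact_force'])
c=big(mask(I,(3,120,80),(22,255,255),(200,230,420,330)));b=cv2.boxPoints(cv2.minAreaRect(c));print(b)
F=np.array([.4945,-.1128]);a=np.radians(3.4);u=np.array([np.cos(a),np.sin(a)])
C=cam('wrist',o);
# expected corners of top-end edges at 45deg (z=80; x=+-5 from back-lower corner)
for th in(30,38,45):
    s,c_=np.sin(np.radians(th)),np.cos(np.radians(th));v=np.array([-u[1],u[0]])
    for bx in(0,-10):
        for bz in (72,80):
            X=[np.r_[F+u*(bx*c_+bz*s)/1000+v*y,.022+(-bx*s+bz*c_)/1000] for y in(.025,-.025)];print(th,bx,bz,proj(C,X).round(0).tolist())
```

```text
6.9 [ 0.52833644 -0.11154447  0.04389834] [-2.01868969 -0.33148189  9.11318233]
[[243.73492 256.3328 ]
 [394.78854 255.14339]
 [395.094   293.93625]
 [244.04037 295.12567]]
30 0 72 [[255.0, 295.0], [382.0, 294.0]]
30 0 80 [[250.0, 296.0], [387.0, 295.0]]
30 -10 72 [[254.0, 321.0], [384.0, 321.0]]
30 -10 80 [[249.0, 324.0], [388.0, 324.0]]
38 0 72 [[256.0, 269.0], [381.0, 268.0]]
38 0 80 [[252.0, 265.0], [385.0, 265.0]]
38 -10 72 [[254.0, 294.0], [383.0, 294.0]]
38 -10 80 [[250.0, 292.0], [387.0, 292.0]]
45 0 72 [[258.0, 248.0], [379.0, 247.0]]
45 0 80 [[254.0, 240.0], [383.0, 240.0]]
45 -10 72 [[256.0, 271.0], [381.0, 271.0]]
45 -10 80 [[252.0, 265.0], [385.0, 265.0]]
```

Emit:
servo_tool([
  [0.5,1,0,3,0],
  [0.64,0,0,0,0],
  [0.66,0,0,0,0],
  [0.8,0,0,0,0],
  [0.8,0,0,-15,0],
  [0.8,0,0,-45,0],
  [0.8,-20,0,-45,0],
  [0.8,-20,0,-25,0],
  [0.8,0,0,0,0],
], force=20)

```text
t: 8.07
tool_pos: [0.4877, -0.1132, 0.1705]
tool_rot: [3.138, 0.091, 0.01]
contact_force: [0.2, -0.6, 1.1]
opening: 0.0682
grip_force: 0.0
```

Run:
```python
from h import *
o,I=snap('wrist','w5.png');print(o['t'],o['tool_pos'],o['contact_force'])
s,J=snap('scene','s5.png')
cv2.imwrite('pics/v5.png',np.hstack([I[60:360,80:480],cv2.resize(J[180:255,240:340],(400,300))]))
```

```text
8.075 [ 0.48774072 -0.11318874  0.17045327] [ 0.17664709 -0.5652822   1.07759692]
```

View pics/v5.png

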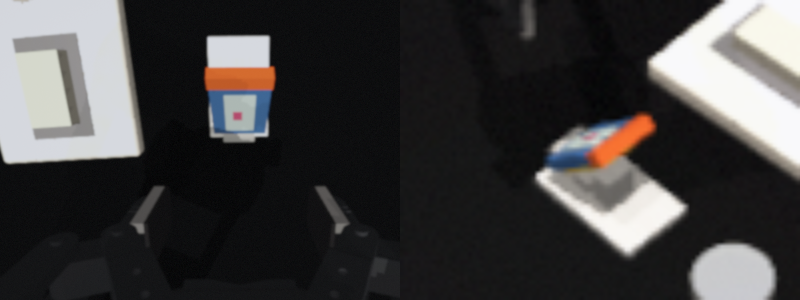

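The carrier leans glass up on the rest, with its tab at crop (240,78). Next I'm checking its position and measuring the stage.

Run:
```python
from h import *
o=get_obs();I=cv2.imread('pics/w5.png');C=cam('wrist',o)
c=big(mask(I,(3,120,80),(22,255,255),(250,100,380,180)));b=cv2.boxPoints(cv2.minAreaRect(c));print('tab',b.tolist())
c=big(mask(I,(100,90,40),(125,255,255),(250,130,380,220)));print('blue',cv2.boxPoints(cv2.minAreaRect(c)).tolist())
F=np.array([.4945,-.1128]);a=np.radians(3.4);u=np.array([np.cos(a),np.sin(a)]);v=np.array([-u[1],u[0]]);s=c_=.7071
for bx,bz in((0,80),(-10,80),(-10,72),(-10,0)):
    X=[np.r_[F+u*(bx*c_+bz*s)/1000+v*y,.022+(-bx*s+bz*c_)/1000] for y in(.025,-.025)];print(bx,bz,proj(C,X).round(1).tolist())
# stage block top: fit edges inside the grey surround
g=cv2.cvtColor(I,cv2.COLOR_BGR2GRAY);roi=(80,80,200,215)
m=((g<175)&(g>60)).astype(np.uint8)*255;z=np.zeros_like(m);z[90:205,82:190]=m[90:205,82:190]
print('surround',cv2.boxPoints(cv2.minAreaRect(big(z))).tolist())
for r in(115,130,150,170): print(r,g[r,80:185:2].tolist())
for x in(105,120,135): print(x,g[85:205:2,x].tolist())
```

```text
tab [[284.0, 126.0], [355.0, 126.0], [355.0, 150.0], [284.0, 150.0]]
blue [[287.0, 151.0], [352.0, 151.0], [352.0, 192.0], [287.0, 192.0]]
0 80 [[287.2, 123.9], [354.2, 123.8]]
-10 80 [[286.5, 134.0], [355.0, 133.9]]
-10 72 [[287.5, 141.3], [353.9, 141.2]]
-10 0 [[294.4, 191.1], [346.5, 191.0]]
surround [[92.45600128173828, 99.00800323486328], [154.93600463867188, 87.64798736572266], [174.37600708007812, 194.5679931640625], [111.89599609375, 205.92800903320312]]
115 [215, 215, 215, 215, 215, 215, 215, 215, 213, 213, 213, 213, 213, 213, 214, 214, 213, 214, 213, 213, 214, 214, 213, 214, 214, 214, 214, 213, 200, 126, 89, 94, 96, 106, 137, 146, 147, 146, 146, 145, 182, 215, 216, 216, 216, 216, 216, 216, 216, 215, 215, 216, 215]
130 [215, 215, 215, 216, 215, 216, 215, 216, 216, 214, 213, 214, 214, 214, 214, 213, 214, 214, 214, 214, 214, 214, 214, 214, 214, 214, 214, 214, 214, 212, 166, 96, 95, 96, 99, 126, 145, 146, 146, 147, 147, 169, 211, 216, 217, 217, 217, 216, 216, 216, 216, 216, 216]
150 [215, 216, 216, 216, 216, 216, 216, 215, 216, 216, 216, 215, 214, 214, 214, 214, 214, 214, 214, 
[... 648 characters left out ...]
 216, 216, 216, 216, 216, 216, 216, 216, 216, 216, 216, 216, 216, 216, 216, 216, 216, 216]
120 [215, 215, 215, 215, 215, 195, 150, 143, 143, 143, 143, 143, 152, 195, 213, 214, 214, 214, 214, 214, 214, 214, 214, 214, 214, 214, 214, 214, 214, 214, 214, 214, 214, 214, 214, 214, 214, 214, 214, 214, 214, 214, 214, 214, 214, 214, 214, 214, 214, 214, 214, 197, 149, 143, 143, 143, 148, 191, 215, 216]
135 [215, 215, 215, 215, 207, 160, 144, 145, 144, 144, 144, 145, 171, 203, 208, 211, 213, 213, 214, 214, 214, 214, 214, 214, 214, 214, 214, 214, 214, 214, 214, 214, 214, 214, 214, 214, 214, 215, 214, 215, 214, 214, 214, 214, 214, 214, 214, 214, 215, 215, 211, 170, 144, 144, 144, 145, 159, 204, 217, 216]
```

Emit:
servo_tool([
  [0.8,31.5,0,0,0],
  [0.8,0,0,45,0],
  [0.8,0,0,45,0],
  [0.8,0,0,30,0],
  [0.8,0,0,12.5,0],
  [0.5,0,0,0,0],
  [0.5,0,0,0,0],
  [0.5,0,0,0,0],
  [0.5,0,0,-20,0],
  [0.5,0,0,-40,0],
  [0.5,0,0,-40,0],
  [0.5,0,0,-30,0],
], force=30)

```text
t: 9.68
tool_pos: [0.5189, -0.111, 0.1677]
tool_rot: [3.139, 0.092, 0.006]
contact_force: [0.2, 0.2, -1.0]
opening: 0.0496
grip_force: 34.7
```

Emit:
servo_tool([
  [0.5,0,0,-15,-3.6],
  [0.5,-19,-39,-15,0],
  [0.5,-19,-39,0,0],
  [0.5,-19,-39,0,0],
  [0.5,-19,-39,0,0],
  [0.5,-20,-38,0,0],
  [0.5,0,0,0,0],
  [0.5,0,0,0,0],
])

```text
t: 10.68
tool_pos: [0.3996, 0.0701, 0.1951]
tool_rot: [3.135, 0.191, 0.003]
contact_force: [-0.2, 1.2, -1.4]
opening: 0.0492
grip_force: 34.7
```

Run:
```python
from h import *
o,I=snap('wrist','w6.png');print(o['t'],o['tool_pos'],o['tool_rot'],o['opening'],np.abs(o['dq']).max())
s,J=snap('scene','s6.png')
cv2.imwrite('pics/v6.png',np.hstack([I[0:350,140:540],cv2.resize(J[90:265,220:420],(400,350))]))
```

```text
10.675 [0.3996454  0.07005924 0.19514768] [3.13521171 0.19094321 0.00319665] 0.0491949339044665 0.021955572075586488
```

View pics/v6.png

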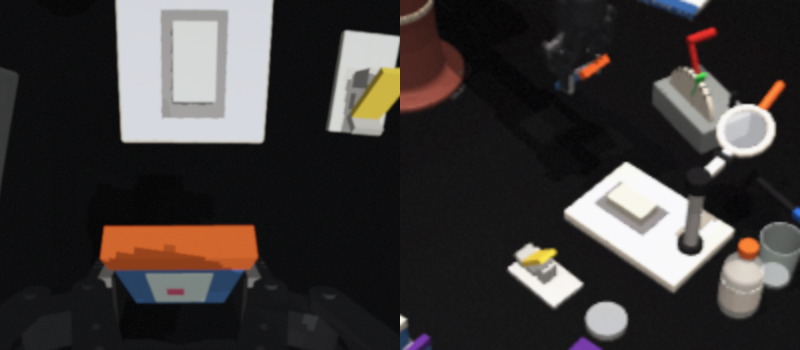

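The carrier is held tilted, and the stage block is in view at crop (194,62) inside its grey surround.

Run:
```python
from h import *
o=get_obs();I=cv2.imread('pics/w6.png');C=cam('wrist',o);R=Ro.from_rotvec(o['tool_rot']).as_matrix()
g=cv2.cvtColor(I,cv2.COLOR_BGR2GRAY)
z=np.zeros_like(g);z[2:125,295:375]=(g[2:125,295:375]<180)*255
cs,h=cv2.findContours(z,cv2.RETR_CCOMP,cv2.CHAIN_APPROX_NONE)
for c,k in zip(cs,h[0]):
    if cv2.contourArea(c)>1500:
        b=cv2.boxPoints(cv2.minAreaRect(c))
        for zz in((.038,) if k[3]>=0 else (.02,)):
            P=plane(C,b,zz);e=P[1]-P[0],P[2]-P[1]
            print('inner' if k[3]>=0 else 'outer',b.round(1).tolist(),P.mean(0).round(4),[np.linalg.norm(x).round(4) for x in e],[np.degrees(np.arctan2(x[1],x[0])).round(2) for x in e],'tool',((P.mean(0)-o['tool_pos'])@R*1000).round(1))
print('yaw',np.degrees(np.arctan2(R[1,0],R[0,0])))
# base edges
c=big(((g>120)*255).astype(np.uint8)[0:160,240:430].copy());c=c+[240,0]
p=plane(C,cv2.boxPoints(cv2.minAreaRect(c)),.02);print('base',p[:,:2].round(4).tolist(),[np.degrees(np.arctan2(*(p[i+1]-p[i])[1::-1])).round(2) for i in(0,1)])
# carrier tilt: orange mask & blue mask
for n,lo,hi in(('or',(3,120,60),(22,255,255)),('glassred',(165,80,80),(180,255,255)),('blue',(100,90,30),(125,255,255))):
    c=big(mask(I,lo,hi,(220,200,420,310)));print(n,cv2.boxPoints(cv2.minAreaRect(c)).round(0).tolist())
T=o['tool_pos']
for th in(35,45,55):
    s,k=np.sin(np.radians(th)),np.cos(np.radians(th))
    for bx,bz in((5,40),(-5,40),(-5,32),(-5,-40)):
        L=np.array([[bx*k+bz*s,y,-16+(bx*s-bz*k)] for y in(-25,25)])/1000
        print(th,bx,bz,proj(C,L@R.T+T).round(0).tolist())
```

```text
outer [[301.0, 10.0], [367.0, 10.0], [367.0, 117.0], [301.0, 117.0]] [0.5197 0.0698 0.02  ] [np.float64(0.0626), np.float64(0.099)] [np.float64(-82.96), np.float64(-171.13)] tool [119.   14.2 174.9]
inner [[312.0, 20.0], [358.0, 20.0], [358.0, 102.0], [312.0, 102.0]] [0.5197 0.0697 0.038 ] [np.float64(0.0414), np.float64(0.0712)] [np.float64(-82.96), np.float64(-171.52)] tool [118.9  14.2 156.9]
yaw 6.89225903603833
base [[0.5689, 0.1504], [0.587, 0.0041], [0.4557, -0.021], [0.4361, 0.1408]] [np.float64(-82.94), np.float64(-169.17)]
or [[239.0, 269.0], [239.0, 224.0], [398.0, 224.0], [398.0, 269.0]]
glassred [[307.0, 289.0], [323.0, 289.0], [323.0, 294.0], [307.0, 294.0]]
blue [[255.0, 271.0], [383.0, 271.0], [383.0, 303.0], [255.0, 303.0]]
35 5 40 [[249.0, 242.0], [392.0, 242.0]]
35 -5 40 [[247.0, 271.0], [394.0, 271.0]]
35 -5 32 [[252.0, 273.0], [389.0, 273.0]]
35 -5 -40 [[278.0, 286.0], [362.0, 286.0]]
45 5 40 [[251.0, 224.0], [389.0, 224.0]]
45 -5 40 [[248.0, 250.0], [393.0, 250.0]]
45 -5 32 [[253.0, 258.0], [388.0, 258.0]]
45 -5 -40 [[277.0, 298.0], [363.0, 298.0]]
55 5 40 [[254.0, 209.0], [387.0, 209.0]]
55 -5 40 [[250.0, 231.0], [391.0, 231.0]]
55 -5 32 [[254.0, 243.0], [387.0, 243.0]]
55 -5 -40 [[276.0, 310.0], [364.0, 310.0]]
```

Emit:
servo_tool([
  [0.5,37,5,0,0],
  [0.5,37,5,0,0],
  [0.5,36.5,4.2,0,0],
  [0.5,0,0,40,0],
  [0.5,0,0,40,0],
  [0.5,0,0,30,0],
  [0.5,0,0,15,0],
  [0.5,0,0,10,0],
  [0.5,0,0,0,0],
], force=20)

```text
t: 11.9
tool_pos: [0.5109, 0.0693, 0.0594]
tool_rot: [3.136, 0.19, -0.0]
contact_force: [0.0, -0.3, -0.1]
opening: 0.0495
grip_force: 34.7
```

Emit:
servo_tool([
  [0.5,1,0,6,0],
  [0.5,2.5,0,2.5,0],
  [0.5,2.5,0,2.5,0],
  [0.5,2.5,0,3,0],
  [0.5,2,0,3,0],
  [0.5,2,0,3,0],
  [0.5,2,0,3.5,0],
  [0.5,1,0,3.5,0],
  [0.5,0,0,0,0],
], force=20)

```text
t: 13.02
tool_pos: [0.5286, 0.0715, 0.035]
tool_rot: [3.135, 0.191, 0.007]
contact_force: [0.5, 0.5, 7.9]
opening: 0.0496
grip_force: 34.8
```

Run:
```python
from h import *
o,I=snap('wrist','w7.png');print(o['t'],o['tool_pos'],o['tool_rot'],o['contact_force'])
s,J=snap('scene','s7.png')
cv2.imwrite('pics/v7.png',np.hstack([I[50:400,120:520],cv2.resize(J[150:237,290:390],(400,350))]))
```

```text
13.025 [0.52863883 0.07152217 0.03499677] [3.13548714 0.1909727  0.00749602] [0.47174213 0.52690957 7.89207087]
```

View pics/v7.png

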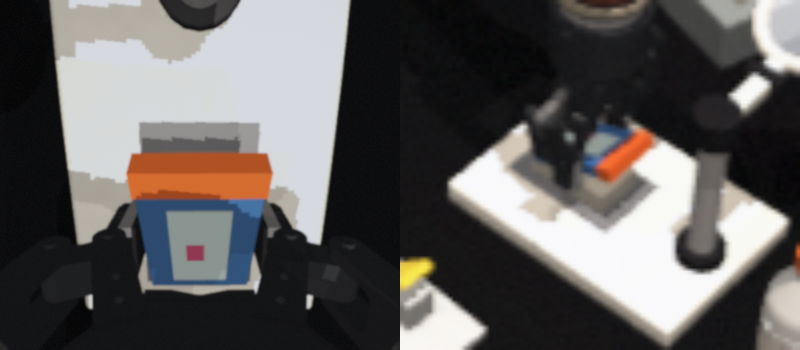

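The carrier is on the stage and pivoting flat, glass up with its tab at crop (200,170). I'm pressing it down further.

Emit:
servo_tool([
  [0.5,0.5,0,2.5,0],
  [0.5,0,0,2.5,0],
  [0.5,0,0,2,0],
  [0.5,0,0,2,0],
  [0.5,0,0,0,0],
], force=20)

```text
t: 13.75
tool_pos: [0.5315, 0.0718, 0.0274]
tool_rot: [3.136, 0.19, 0.016]
contact_force: [3.9, 2.0, 8.4]
opening: 0.0495
grip_force: 34.9
```

```bash
cat > tilt.py <<'E'
from h import *
import sys
o,I=snap('wrist',sys.argv[1]);C=cam('wrist',o);R=Ro.from_rotvec(o['tool_rot']).as_matrix();print(o['t'],o['tool_pos'].round(4),o['contact_force'].round(1))
c=big(mask(I,(3,120,60),(22,255,255),(200,100,440,300)));b=cv2.boxPoints(cv2.minAreaRect(c));print('or',b.round(0).tolist(),[c[:,0].min(),c[:,0].max()])
c=big(mask(I,(100,90,30),(125,255,255),(220,100,420,380)));print('blue',cv2.boxPoints(cv2.minAreaRect(c)).round(0).tolist())
c=big(mask(I,(160,80,80),(180,255,255),(250,200,400,350)));print('red',c.mean(0))
# expected edges if flat at the stage: carrier mid height .043, x offset from TCP unknown -> report positions on z=.048
b=b[np.argsort(b[:,1])];P=plane(C,b,.048);print('tab far edge (tool)',((P-o['tool_pos'])@R*1000).round(1).tolist())
E
python3 tilt.py w8.png
```

```text
13.75 [0.5315 0.0718 0.0274] [3.9 2.  8.4]
or [[250.0, 196.0], [388.0, 194.0], [388.0, 238.0], [250.0, 240.0]] [np.int32(250), np.int32(388)]
blue [[257.0, 241.0], [382.0, 241.0], [382.0, 340.0], [257.0, 340.0]]
red [314.74242424 305.        ]
tab far edge (tool) [[37.7, 28.6, -20.2], [36.9, -29.8, -20.2], [17.8, 30.0, -20.4], [17.0, -30.8, -20.4]]
```

Emit:
servo_tool([
  [0.5,0,0,2,0],
  [0.5,0,0,2,0],
  [0.62,0,0,0,0],
  [0.66,0,0,0,0],
  [0.66,0,0,0,0],
  [0.66,0,0,0,0],
], force=20)

```text
t: 14.55
tool_pos: [0.526, 0.0715, 0.0188]
tool_rot: [-3.136, -0.191, 0.001]
contact_force: [0.4, 0.6, -0.1]
opening: 0.0566
grip_force: 0.0
```

```bash
python3 tilt.py w9.png
```

```text
14.55 [0.526  0.0715 0.0188] [ 0.4  0.6 -0.1]
or [[254.0, 175.0], [386.0, 175.0], [386.0, 212.0], [254.0, 212.0]] [np.int32(254), np.int32(386)]
blue [[259.0, 214.0], [382.0, 214.0], [382.0, 345.0], [259.0, 345.0]]
red [315.5 291.5]
tab far edge (tool) [[47.6, -25.5, -29.2], [47.6, 25.3, -29.2], [32.7, 26.2, -29.2], [32.7, -26.4, -29.2]]
```

Run:
```python
from h import *
o=get_obs();I=cv2.imread('pics/w9.png');C=cam('wrist',o);R=Ro.from_rotvec(o['tool_rot']).as_matrix()
t=lambda p,z:((plane(C,p,z)-o['tool_pos'])@R*1000).round(1)[:,:2].tolist()
print('low edge',t([(270,345),(370,345)],.048),'band',t([(254,213),(386,213)],.048),'far bottom',t([(254,175)],.038))
print(I[165:220,320].tolist()[::2]);print(I[330:360,300,0].tolist())
print('stage in tool',((np.array([.5197,.0697,.038])-o['tool_pos'])@R*1000).round(1), 'yaw',np.degrees(np.arctan2(R[1,0],R[0,0])))
for r in(190,300): print(''.join('#' if g>1 else '.' for g in []),[int(x) for x in np.where(np.abs(np.diff(cv2.cvtColor(I,6)[r].astype(int)))>25)[0]])
```

```text
low edge [[-31.9, -23.2], [-32.0, 23.0]] band [[32.3, -26.4], [32.2, 26.2]] far bottom [[45.7, -27.7]]
[[218, 217, 214], [218, 217, 214], [217, 216, 214], [199, 200, 199], [118, 123, 128], [53, 68, 113], [21, 52, 121], [32, 73, 146], [60, 125, 203], [64, 134, 213], [64, 133, 212], [63, 133, 212], [62, 132, 212], [62, 132, 212], [62, 132, 212], [61, 131, 212], [61, 130, 212], [60, 129, 212], [60, 129, 212], [58, 128, 212], [60, 129, 212], [59, 128, 212], [58, 127, 212], [67, 124, 206], [116, 107, 142], [157, 114, 76], [182, 134, 89], [182, 134, 89]]
[151, 151, 152, 152, 152, 152, 150, 145, 131, 118, 102, 73, 41, 24, 22, 23, 22, 20, 22, 20, 21, 20, 21, 21, 21, 22, 22, 23, 22, 22]
stage in tool [ -6.6   1.  -19.1] yaw 6.953051848363818
 [167, 168, 169, 170, 386, 468, 469, 470, 471]
 [256, 257, 260, 289, 350, 377, 380, 381, 382, 561, 562, 579]
```

Emit:
servo_tool([
  [0.66,0,0,-4,0],
  [0.5,0,0,0,0],
  [0.5,0,0,0,0],
  [0.5,-3,0.3,0,0],
  [0.5,-3.5,0.3,0,0],
  [0.5,-3.5,0.2,0,0],
  [0.5,-3,0.2,0,0],
  [0.5,0,0,0,0],
  [0.62,0,0,0,0],
  [0.66,0,0,0,0],
  [0.68,0,0,0,0],
], force=20)

```text
t: 15.98
tool_pos: [0.5127, 0.0689, 0.0224]
tool_rot: [-3.136, -0.191, 0.003]
contact_force: [-0.2, -0.0, 0.4]
opening: 0.0584
grip_force: 0.0
```

```bash
cat > flat.py <<'E'
from h import *
import sys
o,I=snap('wrist',sys.argv[1]);C=cam('wrist',o);R=Ro.from_rotvec(o['tool_rot']).as_matrix();print(o['t'],o['tool_pos'].round(4),o['opening'])
c=big(mask(I,(3,120,160),(22,255,255),(200,5,440,300)));b=cv2.boxPoints(cv2.minAreaRect(c));b=b[np.argsort(b[:,1])]
d=big(mask(I,(100,90,80),(125,255,255),(200,5,440,380)));b2=cv2.boxPoints(cv2.minAreaRect(d));b2=b2[np.argsort(b2[:,1])]
t=lambda P:((P-o['tool_pos'])@R*1000).round(1)[:,:2].tolist()
Q=np.r_[plane(C,b[:2],.048),plane(C,b2[2:],.048)];print(b.round(1).tolist(),b2.round(1).tolist());print('corners',t(Q));print('centre',Q.mean(0).round(4))
e=Q[:2].mean(0)-Q[2:].mean(0);print('len',np.linalg.norm(e)*1000,'yaw',np.degrees(np.arctan2(e[1],e[0])),'to stage in tool',((np.array([.5197,.0697,.048])-Q.mean(0))@R*1000).round(1))
E
python3 flat.py w10.png
```

```text
15.975 [0.5127 0.0689 0.0224] 0.058373813673383235
[[255.0, 177.0], [383.0, 177.0], [255.0, 208.0], [383.0, 208.0]] [[260.0, 211.0], [379.0, 211.0], [379.0, 343.0], [260.0, 343.0]]
corners [[46.2, -25.9], [46.1, 24.9], [-34.0, 28.0], [-34.0, -28.7]]
centre [0.5187 0.0701 0.048 ]
len 80.12094419049657 yaw 7.070925081048734 to stage in tool [ 0.9  0.5 -0. ]
```

Emit:
servo_tool([
  [0.8,0,0,0,0],
  [0.8,0,0,-20,0],
  [0.8,0,0,-50,0],
  [0.8,0,0,-55,0],
  [0.8,0,0,-55,0],
  [0.8,-30,0,-55,0],
  [0.8,0,0,-20,0],
  [0.8,0,0,0,0],
])

```text
t: 17.02
tool_pos: [0.4848, 0.0653, 0.2796]
tool_rot: [3.136, 0.19, 0.005]
contact_force: [-0.5, -0.6, -0.4]
opening: 0.0685
grip_force: 0.0
```

Run:
```python
from h import *
o,I=snap('wrist','w11.png');C=cam('wrist',o);R=Ro.from_rotvec(o['tool_rot']).as_matrix();print(o['t'],o['tool_pos'].round(4),np.degrees(np.arctan2(R[1,0],R[0,0])))
def f(m,z,n):
    b=cv2.boxPoints(cv2.minAreaRect(big(m)));P=plane(C,b,z);e=P[1]-P[0],P[2]-P[1];print(n,b.round(0).tolist(),P.mean(0).round(4),[np.linalg.norm(x).round(4) for x in e],[np.degrees(np.arctan2(x[1],x[0])).round(1) for x in e])
car=mask(I,(3,120,60),(22,255,255),(240,60,400,260))|mask(I,(95,60,30),(130,255,255),(240,60,400,260))
car=cv2.morphologyEx(car,cv2.MORPH_CLOSE,np.ones((15,15)));f(car,.046,'carrier')
g=cv2.cvtColor(I,6);s=np.zeros_like(g);s[60:280,230:410]=((g<180)[60:280,230:410])*255
f(s,.02,'surround')
s,J=snap('scene','s11.png');s,J=snap('top','t11.png')
# lens/handle: top+scene masks
T=cam('top');S=cam('scene')
A=cv2.imread('pics/top0.png');B=cv2.imread('pics/s11.png');A=cv2.imread('pics/t11.png')
for n,roiA,roiB,lo,hi in(('handle',(205,150,242,180),(398,125,415,147),(3,120,80),(20,255,255)),):
    a=big(mask(A,lo,hi,roiA));b=big(mask(B,lo,hi,roiB));print(n,cv2.minAreaRect(a),cv2.minAreaRect(b))
    print(tri(T,cv2.minAreaRect(a)[0],S,cv2.minAreaRect(b)[0]))
for I_,roi in((A,(228,140,280,185)),(B,(370,138,410,172))):
    c=big(mask(I_,(0,0,120),(180,60,255),roi));print(cv2.fitEllipse(c))
```

```text
17.025 [0.4848 0.0653 0.2796] 6.952493492355508
carrier [[298.0, 115.0], [339.0, 115.0], [339.0, 179.0], [298.0, 179.0]] [0.5178 0.0706 0.046 ] [np.float64(0.0495), np.float64(0.0787)] [np.float64(-83.1), np.float64(-172.1)]
surround [[230.0, 60.0], [409.0, 60.0], [409.0, 279.0], [230.0, 279.0]] [0.4727 0.0638 0.02  ] [np.float64(0.223), np.float64(0.3055)] [np.float64(-83.1), np.float64(-168.6)]
handle ((226.5, 164.5), (5.0, 21.0), 90.0) ((405.9000244140625, 136.8000030517578), (5.599999904632568, 17.0), 36.869895935058594)
[0.61109544 0.25573313 0.20656377]
((249.9600372314453, 162.1927490234375), (24.200929641723633, 27.259037017822266), 69.72582244873047)
((388.6629333496094, 152.92649841308594), (26.27583122253418, 39.49043273925781), 113.57379913330078)
```

Run:
```python
from h import *
o=get_obs();I=cv2.imread('pics/w11.png');C=cam('wrist',o);R=Ro.from_rotvec(o['tool_rot']).as_matrix();g=cv2.cvtColor(I,6).astype(int)
print(g[150,280:362].tolist());print(g[95:205,318].tolist())
```

```text
[217, 217, 217, 217, 217, 217, 217, 217, 218, 217, 217, 217, 214, 205, 183, 160, 149, 144, 134, 128, 135, 139, 141, 140, 140, 140, 141, 150, 172, 198, 212, 216, 217, 214, 205, 189, 179, 177, 178, 180, 188, 202, 212, 216, 217, 217, 217, 217, 214, 202, 179, 152, 142, 141, 145, 150, 152, 151, 150, 151, 156, 163, 180, 200, 213, 217, 217, 217, 217, 217, 217, 217, 217, 217, 217, 217, 217, 217, 217, 217, 217, 217]
[217, 217, 217, 217, 217, 216, 217, 216, 216, 210, 194, 175, 165, 162, 162, 161, 160, 157, 158, 163, 165, 165, 166, 166, 166, 166, 166, 166, 166, 166, 162, 157, 157, 156, 157, 165, 186, 207, 216, 217, 217, 217, 217, 217, 217, 217, 217, 217, 217, 217, 217, 217, 217, 213, 201, 178, 159, 154, 154, 154, 154, 154, 155, 166, 188, 209, 216, 217, 217, 217, 217, 217, 217, 217, 217, 217, 217, 214, 200, 174, 152, 147, 147, 148, 150, 153, 168, 190, 208, 212, 205, 194, 188, 187, 188, 189, 189, 189, 189, 188, 188, 185, 176, 149, 102, 48, 16, 11, 9, 6]
```

Emit:
servo_tool([
  [0.8,12,-40,0,0],
  [0.8,15,-40,0,0],
  [0.8,15,-40,0,0],
  [0.8,15,-40,0,0],
  [0.8,0,0,0,0],
])

```text
t: 17.8
tool_pos: [0.5204, 0.2329, 0.2745]
tool_rot: [3.134, 0.196, -0.009]
contact_force: [-0.6, -0.2, -1.0]
opening: 0.0682
grip_force: 0.0
```

Run:
```python
from h import *
o,I=snap('wrist','w12.png');C=cam('wrist',o);print(o['t'],o['tool_pos'].round(4))
print('expect hand',proj(C,[[.613,.255,.2]]),'lens',proj(C,[[.62,.1955,.177]]),'swivel',proj(C,[[.634,.085,.171]]))
cv2.imwrite('pics/v12.png',np.hstack([I[:, 160:560]]))
```

```text
17.8 [0.5204 0.2329 0.2745]
expect hand [[304.33616143  77.79562118]] lens [[385.46840067  82.40890102]] swivel [[523.23894661  85.79108563]]
```

View pics/w12.png

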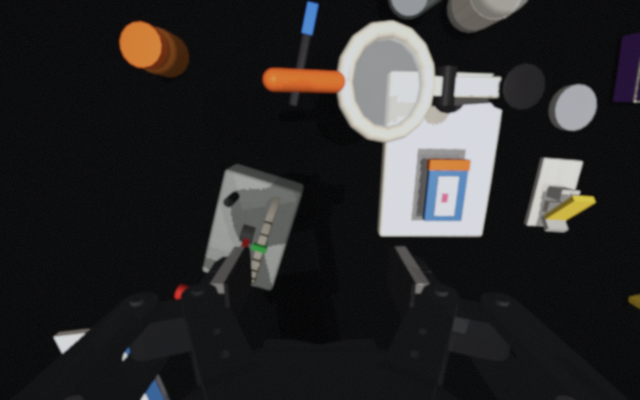

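The last picture shows the handle from (265,80) to (343,82), the ring at (386,81), the swivel cap at (523,87) and the lever box at (250,228). From here on I'm working from numbers only.

Run:
```python
from h import *
o=get_obs();I=cv2.imread('pics/w12.png');C=cam('wrist',o);T=cam('top');S=cam('scene');R=Ro.from_rotvec(o['tool_rot']).as_matrix()
h=big(mask(I,(3,120,80),(20,255,255),(255,60,350,100)));rw=cv2.minAreaRect(h);print('hand w',rw)
print('tri w-top',tri(C,rw[0],T,(226.5,164.5)).round(4),'w-scene',tri(C,rw[0],S,(405.9,136.8)).round(4))
c=big(mask(I,(0,0,150),(180,60,255),(330,15,436,145)));e=cv2.fitEllipse(c);print('ring',e)
sw=np.array([.6338,.0837])
for sg in np.radians([84,88,90,92,96]):
    d=np.array([-np.cos(np.radians(7)-sg),-np.sin(np.radians(7)-sg)])
    print(np.degrees(sg).round(),[(round(tl,2),proj(C,[np.r_[sw+d*(.06+.118*np.cos(tl)),.158+.118*np.sin(tl)],np.r_[sw+d*(.06+.055*np.cos(tl)),.158+.055*np.sin(tl)]]).round(0).ravel().tolist()) for tl in(.3,.35,.4)])
# stage check from w11 (TCP at .4848,.0653,.2796)
import copy
o2=copy.deepcopy(o);o2['tool_pos']=np.array([.4848,.0653,.2796]);o2['tool_rot']=np.array([3.136,.19,.005]);D=cam('wrist',o2)
X0=np.array([.5197,.0697]);u=np.array([np.cos(np.radians(7)),np.sin(np.radians(7))])
print('surround far/near expected',[proj(D,[np.r_[X0+u*k,.02]]).round(1).tolist() for k in(.0495,-.0495)],'carrier far/near top, far bottom',[proj(D,[np.r_[X0+u*k,z]]).round(1).tolist() for k,z in((.04,.048),(-.04,.048),(.04,.038))])
J=cv2.imread('pics/w11.png');print([J[r,318].tolist() for r in range(110,126,1)],[J[r,318].tolist() for r in range(170,184)])
```

```text
hand w ((302.4822692871094, 79.96086120605469), (81.28606414794922, 24.405033111572266), 2.2025980949401855)
tri w-top [0.6107 0.2546 0.2062] w-scene [0.6116 0.2549 0.2079]
ring ((389.1630554199219, 85.55943298339844), (97.37091064453125, 132.1092529296875), 164.047119140625)
84.0 [(0.3, [304.0, 106.0, 383.0, 99.0]), (0.35, [307.0, 105.0, 385.0, 98.0]), (0.4, [309.0, 105.0, 387.0, 98.0])]
88.0 [(0.3, [303.0, 88.0, 383.0, 88.0]), (0.35, [305.0, 88.0, 385.0, 88.0]), (0.4, [308.0, 87.0, 387.0, 87.0])]
90.0 [(0.3, [303.0, 79.0, 383.0, 82.0]), (0.35, [305.0, 78.0, 385.0, 82.0]), (0.4, [308.0, 77.0, 387.0, 82.0])]
92.0 [(0.3, [303.0, 70.0, 383.0, 77.0]), (0.35, [305.0, 69.0, 385.0, 77.0]), (0.4, [308.0, 68.0, 387.0, 76.0])]
96.0 [(0.3, [304.0, 52.0, 384.0, 66.0]), (0.35, [306.0, 50.0, 386.0, 66.0]), (0.4, [309.0, 49.0, 388.0, 65.0])]
surround far/near expected [[[319.4, 105.6]], [[319.5, 181.3]]] carrier far/near top, far bottom [[[319.4, 112.8]], [[319.5, 178.4]], [[319.4, 113.0]]]
[[160, 161, 163], [158, 159, 162], [151, 156, 161], [137, 154, 175], [114, 156, 197], [92, 157, 209], [84, 157, 211], [84, 158, 212], [84, 158, 212], [84, 158, 212], [85, 158, 212], [85, 158, 212], [85, 158, 213], [93, 157, 210], [129, 156, 199], [174, 157, 166]] [[223, 217, 214], [223, 217, 214], [222, 214, 210], [216, 201, 193], [207, 177, 156], [201, 159, 120], [201, 155, 111], [200, 155, 111], [197, 155, 115], [186, 154, 129], [167, 154, 147], [169, 167, 168], [193, 190, 190], [213, 208, 207]]
```

Emit:
servo_tool([
  [0.6,0,0,0,-10],
  [0.6,0,0,0,-10],
  [0.6,0,0,0,-10],
  [0.6,0,0,0,-10],
  [0.6,0,0,0,-10],
  [0.6,0,0,0,-10],
  [0.6,0,0,0,-10],
  [0.6,0,0,0,-10],
  [0.6,0,0,0,-10],
  [0.6,4.5,46.5,0,0],
  [0.6,4.5,46.5,0,0],
  [0.6,0,0,0,0],
], force=40)

```text
t: 19.35
tool_pos: [0.6137, 0.2497, 0.2745]
tool_rot: [-2.084, -2.348, 0.007]
contact_force: [-0.9, 0.0, 1.5]
opening: 0.0512
grip_force: 0.0
```

Run:
```python
from h import *
o,I=snap('wrist','w13.png');C=cam('wrist',o);R=Ro.from_rotvec(o['tool_rot']).as_matrix();print(o['t'],o['q'].round(2),o['tool_pos'].round(4),np.degrees(np.arctan2(R[1,0],R[0,0])))
h=big(mask(I,(3,120,80),(20,255,255),(240,130,400,400)));r=cv2.minAreaRect(h);b=cv2.boxPoints(r);print(r,b.tolist())
print('expected',proj(C,[[.612,.253,.202]]))
for z in(.2,.206): print(((plane(C,[r[0]],z)-o['tool_pos'])@R*1000).round(1))
```

```text
19.35 [ 0.27  0.12  1.47 -0.    1.56  0.16] [0.6137 0.2497 0.2745] 96.83066344208473
((317.0, 207.5), (63.0, 20.0), 90.0) [[307.0, 176.0], [327.0, 176.0], [327.0, 239.0], [307.0, 239.0]]
expected [[319.24468565 209.66661962]]
[[ 4.7 -2.6 74.5]]
[[ 6.5 -2.6 68.5]]
```

Emit:
servo_tool([
  [0.6,4,-2,0,0],
  [0.6,0,0,40,0],
  [0.6,0,0,35,0],
  [0.6,0,0,17,0],
  [0.1,0,0,0,0],
  [0.1,0,0,0,0],
  [0.1,0,0,0,0],
  [0.1,0,0,0,0],
], force=40)

```text
t: 20.4
tool_pos: [0.6109, 0.2554, 0.1883]
tool_rot: [2.081, 2.351, 0.005]
contact_force: [0.1, 0.8, 2.9]
opening: 0.0128
grip_force: 39.2
```

Emit:
servo_tool([
  [0.1,2,0,5,0],
  [0.1,1.5,0,5.5,0],
  [0.1,1.5,0,5.5,0],
  [0.1,1.2,0,5.5,0],
  [0.1,0.8,0,5.5,0],
  [0.1,0.7,0,5.5,0],
  [0.1,0.4,0,5,0],
  [0.1,0.2,0,3,0],
  [0.1,0,0,0,0],
], force=80)

```text
t: 21.52
tool_pos: [0.6101, 0.2677, 0.1486]
tool_rot: [-2.08, -2.352, -0.015]
contact_force: [0.2, 13.4, 6.2]
opening: 0.0116
grip_force: 79.9
```

Run:
```python
from h import *
o,I=snap('wrist','w14.png');C=cam('wrist',o);print(o['tool_pos'],o['contact_force'],o['opening'])
_,A=snap('top','t14.png');_,B=snap('scene','s14.png');T=cam('top');S=cam('scene')
a=big(mask(A,(3,120,80),(20,255,255),(205,150,242,180)));b=big(mask(B,(3,120,80),(20,255,255),(395,120,425,160)))
print(cv2.minAreaRect(a),cv2.minAreaRect(b))
sw=np.array([.6338,.0837]);d=np.array([np.cos(np.radians(97.3)),np.sin(np.radians(97.3))]);n=np.array([-d[1],d[0]])
for tl in(-.05,0,.05,.1,.15):
    ph=np.linspace(0,2*np.pi,60);L=np.array([np.r_[sw+d*(.06+(.055+.043*np.cos(p))*np.cos(tl))+n*.043*np.sin(p),.158+(.055+.043*np.cos(p))*np.sin(tl)] for p in ph])
    for nm,K in(('s',S),('t',T)):
        q=proj(K,L);print(tl,nm,q.min(0).round(1),q.max(0).round(1),end=' ')
    print()
for nm,J,roi in(('s',B,(370,138,420,180)),('t',A,(225,140,280,190))):
    g=mask(J,(0,0,110),(180,70,255),roi);ys,xs=np.where(g>0);print(nm,xs.min(),xs.max(),ys.min(),ys.max())
    x0,y0,x1,y1=roi
    for r in range(y0,y1,2): print(''.join('#' if v else '.' for v in g[r,x0:x1]))
```

```text
[0.61005222 0.26767197 0.14863587] [ 0.17535766 13.35268506  6.19580001] 0.011633526566223703
((216.0, 164.5), (29.0, 22.0), 90.0) ((404.50006103515625, 146.50003051757812), (4.242640495300293, 9.899495124816895), 45.0)
-0.05 s [377.2 150.6] [406.5 170.1] -0.05 t [236.7 151.8] [267.7 182.2] 
0 s [377.3 149.5] [406.7 169.8] 0 t [236.3 151.6] [267.7 181.9] 
0.05 s [377.3 148.5] [406.9 169.5] 0.05 t [235.9 151.3] [267.6 181.7] 
0.1 s [377.3 147.4] [407.1 169.2] 0.1 t [235.6 151. ] [267.6 181.4] 
0.15 s [377.3 146.4] [407.2 169. ] 0.15 t [235.4 150.7] [267.6 181.2] 
s 370 407 138 177
...############...................................
...############...................................
.######....###....###.............................
.#######..........#####...........................
.#########...........####.........................
###########################.......................
###############################...................
###################################...............
####################################..............
.##.....#############################.............
...
[... 1275 characters left out ...]
##################....######
............#################################....######
............##############################........#####
............##############################.......######
............##############################......#######
.............###########################........#######
...............########################.........#######
................#####################............######
....................##############...............######
.................................................######
.................................................######
.................................................######
.................................................######
```

Emit:
servo_tool([
  [0.1,-4,0,0,0],
  [0.1,-1.6,-23.8,0,-7.5],
  [0.1,-1.6,-23.8,0,-7.5],
  [0.1,-1.6,-23.8,0,-7.5],
  [0.1,-1.6,-23.8,0,-7.5],
  [0.1,-1.6,-23.8,0,-7.5],
  [0.1,-1.6,-23.8,0,-7.5],
  [0.1,-1.6,-23.8,0,-7.5],
  [0.1,-1.6,-23.8,0,-7.5],
  [0.1,-1.6,-23.8,0,-7.5],
  [0.1,-1.6,-23.8,0,-7.5],
  [0.1,0,0,0,0],
], force=80)

```text
t: 23.18
tool_pos: [0.4545, 0.102, 0.1472]
tool_rot: [0.222, 3.123, 0.0]
contact_force: [9.4, -2.4, -2.1]
opening: 0.0117
grip_force: 80.1
```

Run:
```python
from h import *
o=get_obs();R=Ro.from_rotvec(o['tool_rot']).as_matrix();sw=np.array([.6338,.0837]);d=o['tool_pos'][:2]-sw
print(o['q'].round(2),'yaw',np.degrees(np.arctan2(R[1,0],R[0,0]))%360,'r',np.linalg.norm(d),'ang',np.degrees(np.arctan2(d[1],d[0]))%360)
tg=sw+np.linalg.norm(d)*np.array([np.cos(np.radians(187)),np.sin(np.radians(187))]);print('to target in tool',(np.r_[tg-o['tool_pos'][:2],0]@R*1000).round(1))
```

```text
[ 0.06 -0.28  2.06 -0.    1.35 -1.37] yaw 171.87001132640816 r 0.18028098300256407 ang 174.1739651219959
to target in tool [ -6.1 -39.8   0. ]
```

Emit:
servo_tool([
  [0.1,-1,-13.4,0,-5],
  [0.1,-0.9,-13.4,0,-5],
  [0.1,-0.7,-13.4,0,-5],
  [0.1,0,0,0,0],
  [0.1,0,0,0,0],
], force=80)

```text
t: 23.8
tool_pos: [0.4534, 0.0638, 0.1467]
tool_rot: [-0.19, 3.131, 0.001]
contact_force: [4.5, 2.5, 0.5]
opening: 0.0116
grip_force: 79.0
```

```bash
cat > sw.py <<'E'
from h import *
o=get_obs();R=Ro.from_rotvec(o['tool_rot']).as_matrix();sw=np.array([.6338,.0837]);d=o['tool_pos'][:2]-sw
print('yaw',np.degrees(np.arctan2(R[1,0],R[0,0]))%360,'r',np.linalg.norm(d),'ang',np.degrees(np.arctan2(d[1],d[0]))%360)
o,I=snap('wrist','w15.png');C=cam('wrist',o)
_,A=snap('top','t15.png');_,B=snap('scene','s15.png')
E
python3 sw.py
```

```text
yaw 186.94160466141204 r 0.18154193734967955 ang 186.3044520206285
```

Emit:
servo_tool([
  [0.1,0,-2.4,0,0],
  [0.1,0,0,0,0],
  [0.35,0,0,0,0],
  [0.5,0,0,0,0],
  [0.5,0,0,-20,0],
  [0.5,0,0,-50,0],
  [0.5,0,0,-50,0],
  [0.5,0,0,-20,0],
  [0.5,0,0,0,0],
  [0.5,0,0,0,0],
], force=40)

```text
t: 25.2
tool_pos: [0.451, 0.0608, 0.2831]
tool_rot: [0.19, -3.132, -0.0]
contact_force: [0.7, -0.0, -0.5]
opening: 0.0428
grip_force: 0.0
```

```bash
cat > ring.py <<'E'
from h import *
import sys
o,I=snap('wrist',sys.argv[1]);C=cam('wrist',o);R=Ro.from_rotvec(o['tool_rot']).as_matrix();print(o['t'],o['tool_pos'].round(4),'yaw',np.degrees(np.arctan2(R[1,0],R[0,0]))%360)
h=big(mask(I,(3,120,80),(20,255,255),(260,120,380,400)));r=cv2.minAreaRect(h);b=cv2.boxPoints(r);print('handle',r,'px width ends')
sw=np.array([.6338,.0837])
def pt(ang,tl,rad,lat=0,up=0):
    d=np.array([np.cos(ang),np.sin(ang)]);n=np.array([-d[1],d[0]]);return np.r_[sw+d*(.06+rad*np.cos(tl)-up*np.sin(tl))+n*lat,.158+rad*np.sin(tl)+up*np.cos(tl)]
for tl in(-.05,0,.05,.1):
    L=[pt(np.radians(187),tl,.055+.043*np.cos(p),.043*np.sin(p)) for p in np.linspace(0,6.283,80)];q=proj(C,L)
    print(tl,'ring',q.min(0).round(1),q.max(0).round(1),'handle base/mid/tip',proj(C,[pt(np.radians(187),tl,k) for k in(.098,.118,.141)]).round(1).tolist())
z=mask(I,(0,0,120),(180,70,255),(150,0,500,230))
for rr in range(0,230,6): print(rr,''.join('#' if v else '.' for v in z[rr,220:420:3]))
E
python3 ring.py w16.png
```

```text
25.2 [0.451  0.0608 0.2831] yaw 186.9415743448307
handle ((320.5, 203.5), (57.0, 15.0), 90.0) px width ends
-0.05 ring [276.1 222.7] [362.4 302.6] handle base/mid/tip [[319.2, 222.7], [319.2, 202.4], [319.1, 178.3]]
0 ring [275.7 224.3] [362.8 302.9] handle base/mid/tip [[319.2, 224.3], [319.2, 204.0], [319.1, 179.6]]
0.05 ring [275.3 226.2] [363.2 303.3] handle base/mid/tip [[319.2, 226.2], [319.2, 205.9], [319.1, 181.4]]
0.1 ring [274.9 228.4] [363.6 303.7] handle base/mid/tip [[319.2, 228.4], [319.2, 208.2], [319.1, 183.6]]
0 ...................................................................
6 ...................................................................
12 ...................................................................
18 ...................................................................
24 ...................................................................
30 ...................................................................
36 ...................................................................
42 ...................................................................
4
[... 1521 characters left out ...]
.####################################...............
180 ................################....################...............
186 ................###############......###############...............
192 ................############.............###########...............
198 ................###########..............###########...............
204 ................###########...#.....#....###########...............
210 ................###########...#.....#....###########...............
216 ................###########...#.....#....###########...............
222 ................############..#.....#....##########................
228 ................############..#.....##...##########................
```

Emit:
servo_tool([
  [0,2,-0.5,20,0],
  [0,2,0,35,0],
  [0,0,0,35,0],
  [0,0,0,15,0],
  [0,0,0,6,0],
  [0,0,0,3,0],
  [0,0,0,0,0],
  [0,0,0,0,0],
])

```text
t: 26.25
tool_pos: [0.4487, 0.0599, 0.1726]
tool_rot: [-0.19, 3.134, -0.0]
contact_force: [-0.6, -0.2, -0.2]
opening: -0.0002
grip_force: 0.0
```

Emit:
servo_tool([
  [0,0,0,1.5,0],
  [0,0,0,0,0],
])

```text
t: 26.5
tool_pos: [0.4485, 0.0599, 0.1707]
tool_rot: [-0.19, 3.134, -0.0]
contact_force: [0.4, -0.1, 1.9]
opening: 0.0002
grip_force: 0.8
```

Emit:
servo_tool([
  [0,0,0,1.5,0],
  [0,0,0,0,0],
])

```text
t: 26.75
tool_pos: [0.4483, 0.0599, 0.1687]
tool_rot: [-0.191, 3.135, -0.0]
contact_force: [0.9, -0.2, 2.0]
opening: 0.0003
grip_force: 0.7
```

Emit:
servo_tool([
  [0,0,0,1.5,0],
  [0,0,0,0,0],
])

```text
t: 27.0
tool_pos: [0.4481, 0.0599, 0.1671]
tool_rot: [-0.19, 3.136, -0.0]
contact_force: [1.3, -0.8, 1.0]
opening: 0.0001
grip_force: 0.6
```

Emit:
servo_tool([
  [0,0,0,1.7,0],
  [0,0,0,0,0],
  [0,0,0,0,0],
])

```text
t: 27.38
tool_pos: [0.4479, 0.0599, 0.1653]
tool_rot: [0.191, -3.135, -0.0]
contact_force: [0.0, -0.8, 0.6]
opening: 0.0001
grip_force: 0.4
```

Emit:
servo_tool([
  [0,0,0,-8,0],
  [0,0,0,-35,0],
  [0.5,0,0,-35,0],
  [0.5,0,0.5,-35,0],
  [0.5,-4,0,-5,0],
  [0.5,0,0,0,0],
  [0.5,0,0,0,0],
])

```text
t: 28.25
tool_pos: [0.4511, 0.0609, 0.2815]
tool_rot: [0.19, -3.132, -0.001]
contact_force: [0.5, -0.1, -0.4]
opening: 0.0429
grip_force: 0.0
```

```bash
python3 ring.py w17.png | head -6
python3 - <<'E'
from h import *
a=cv2.imread('pics/w16.png');b=cv2.imread('pics/w17.png')
print(a[165:185,320,2].tolist());print(b[165:185,320,2].tolist());print(a[225:245,320].tolist());print(b[225:245,320].tolist())
E
```

```text
28.25 [0.4511 0.0609 0.2815] yaw 186.95498434887966
handle ((319.9999694824219, 201.49998474121094), (56.99999237060547, 13.999998092651367), 90.0) px width ends
-0.05 ring [275.9 223. ] [362.6 303.2] handle base/mid/tip [[319.2, 223.0], [319.1, 202.6], [319.1, 178.4]]
0 ring [275.5 224.6] [363.  303.6] handle base/mid/tip [[319.2, 224.6], [319.1, 204.2], [319.1, 179.7]]
0.05 ring [275.  226.6] [363.4 303.9] handle base/mid/tip [[319.2, 226.6], [319.1, 206.2], [319.1, 181.5]]
0.1 ring [274.6 228.8] [363.8 304.3] handle base/mid/tip [[319.2, 228.8], [319.1, 208.5], [319.1, 183.7]]
[50, 98, 147, 190, 216, 225, 225, 218, 199, 173, 165, 172, 179, 185, 190, 195, 199, 197, 195, 192]
[52, 100, 151, 192, 216, 220, 207, 179, 166, 172, 178, 184, 191, 195, 198, 196, 195, 195, 195, 195]
[[58, 130, 224], [58, 130, 224], [59, 130, 224], [59, 130, 224], [58, 130, 224], [58, 129, 224], [61, 127, 224], [90, 136, 224], [147, 167, 223], [197, 202, 224], [220, 222, 225], [223, 228, 226], [218, 227, 225], [211, 220, 221], [203, 209, 211], [198, 197, 194], [198, 187, 178], [199, 184, 172], [199, 184, 172], [197, 183, 176]]
[[62, 135, 224], [62, 134, 224], [62, 134, 223], [60, 131, 224], [70, 131, 224], [116, 148, 223], [180, 188, 225], [217, 217, 225], [227, 227, 226], [224, 228, 226], [217, 226, 225], [210, 219, 221], [203, 210, 211], [201, 203, 202], [205, 203, 198], [206, 200, 192], [202, 191, 181], [199, 185, 174], [198, 183, 172], [196, 183, 175]]
```

Emit:
servo_tool([
  [0.5,-5.4,61,-4,0],
  [0.5,-5.4,61,-4,0],
  [0.5,-5.4,61,-4,0],
  [0.5,-5.4,61,-4,0],
  [0.5,-5.4,61,-4,0],
  [0.5,0,0,0,-9.6],
  [0.5,0,0,0,-9.6],
  [0.5,0,0,0,-9.6],
  [0.5,0,0,0,-9.6],
  [0.5,0,0,0,-9.6],
  [0.5,0,0,0,-9.6],
  [0.5,0,0,0,-9.6],
])

```text
t: 29.8
tool_pos: [0.4413, 0.3666, 0.3019]
tool_rot: [1.899, -2.499, -0.0]
contact_force: [-0.7, 0.4, -0.2]
opening: 0.0425
grip_force: 0.0
```

Emit:
servo_tool([
  [0.5,0,0,0,0],
  [0.5,0,0,0,0],
])

```text
t: 30.05
tool_pos: [0.4416, 0.3667, 0.3027]
tool_rot: [1.89, -2.508, -0.0]
contact_force: [0.2, 0.2, 0.0]
opening: 0.0428
grip_force: 0.0
```

Run:
```python
from h import *
o,I=snap('wrist','w18.png');C=cam('wrist',o);T=cam('top');S=cam('scene');R=Ro.from_rotvec(o['tool_rot']).as_matrix();print(o['t'],o['q'].round(2),o['tool_pos'].round(4),'yaw',np.degrees(np.arctan2(R[1,0],R[0,0]))%360)
A=cv2.imread('pics/t15.png');B=cv2.imread('pics/s15.png')
red=lambda J,roi:mask(J,(0,150,60),(3,255,255),roi)|mask(J,(170,150,60),(180,255,255),roi)
for n,J,roi in(('w',I,(0,0,640,400)),('t',A,(170,220,240,275)),('s',B,(350,95,390,150))):
    for k,m in(('red',red(J,roi)),('green',mask(J,(50,120,60),(75,255,255),roi))):
        cs=sorted(cv2.findContours(m,0,2)[0],key=cv2.contourArea)[-3:]
        for c in cs:
            if cv2.contourArea(c)>8: print(n,k,cv2.contourArea(c),[np.round(x,1).tolist() if not np.isscalar(x) else round(x,1) for x in cv2.minAreaRect(c)], cv2.approxPolyDP(c,2,True)[:,0].tolist())
print('expect hinge',proj(C,[[.425,.309,.05]]),'bar',proj(C,[[.39,.36,.125]]))
```

```text
30.05 [ 0.56 -0.1   1.65  0.    1.6  -2.3 ] [0.4416 0.3667 0.3027] yaw 254.02028546097057
w red 875.5 [[345.1, 154.4], [52.2, 53.2], 88.5] [[319, 129], [318, 133], [322, 135], [355, 134], [357, 177], [362, 180], [372, 177], [368, 128]]
w green 87.5 [[296.5, 114.8], [14.2, 8.1], 84.8] [[293, 108], [293, 121], [300, 121], [300, 109]]
t red 125.5 [[199.5, 248.8], [12.7, 33.0], 75.5] [[214, 239], [201, 251], [186, 246], [183, 251], [201, 255]]
t green 9.0 [[218.0, 231.5], [6.6, 2.2], 18.4] [[215, 230], [221, 233]]
s red 109.0 [[367.9, 112.7], [12.9, 24.3], 24.2] [[376, 103], [363, 108], [368, 126], [367, 112], [376, 108]]
expect hinge [[318.32534611 125.52815485]] bar [[362.68085242 165.06870129]]
```

Run:
```python
from h import *
o=get_obs();I=cv2.imread('pics/w18.png');C=cam('wrist',o)
g=cv2.cvtColor(I,6)
for r in(60,90,160,190): print(r,g[r,200:440:5].tolist())
for c in(280,300,340): print(c,g[40:240:5,c].tolist())
m=((g>50)*255).astype(np.uint8);m[:, :200]=0;m[:,440:]=0;m[240:]=0
c=big(m);r=cv2.minAreaRect(c);print(r,cv2.approxPolyDP(c,4,True)[:,0].tolist())
P=plane(C,cv2.boxPoints(r),.05);print(P[:,:2].round(4).tolist(),P.mean(0).round(4))
```

```text
60 [12, 14, 13, 14, 11, 13, 9, 13, 12, 14, 13, 13, 14, 15, 16, 15, 13, 13, 13, 15, 11, 13, 14, 15, 14, 12, 11, 12, 13, 12, 10, 15, 13, 14, 15, 16, 12, 12, 12, 13, 13, 14, 13, 14, 16, 12, 11, 12]
90 [12, 16, 15, 13, 14, 12, 13, 14, 12, 14, 12, 15, 12, 12, 12, 13, 12, 13, 15, 12, 19, 25, 37, 60, 74, 100, 111, 132, 140, 151, 158, 159, 162, 164, 149, 16, 12, 13, 12, 10, 11, 8, 6, 10, 7, 7, 10, 7]
160 [14, 15, 10, 11, 15, 14, 13, 13, 14, 13, 10, 13, 20, 163, 165, 162, 61, 53, 117, 163, 163, 163, 162, 163, 160, 152, 145, 99, 98, 98, 100, 89, 52, 68, 59, 65, 7, 9, 12, 14, 12, 11, 11, 12, 13, 9, 8, 8]
190 [14, 14, 13, 14, 14, 12, 15, 13, 12, 14, 14, 13, 11, 14, 11, 11, 14, 15, 11, 13, 10, 13, 11, 15, 15, 13, 14, 12, 9, 9, 9, 9, 7, 8, 6, 4, 9, 9, 6, 8, 9, 5, 10, 11, 15, 16, 15, 13]
280 [14, 9, 16, 12, 13, 13, 14, 13, 11, 13, 12, 110, 164, 165, 164, 193, 165, 156, 166, 164, 165, 166, 165, 140, 61, 93, 161, 23, 11, 13, 14, 11, 14, 13, 11, 13, 11, 11, 12, 12]
300 [12, 12, 11, 14, 11, 11, 15, 12, 12, 10, 19, 158, 165, 164, 97, 105, 84, 155, 156, 164, 164, 164, 163, 164, 163, 163, 136, 11, 16, 12, 10, 11, 12, 11, 10, 14, 14, 12, 12, 12]
340 [13, 14, 11, 12, 13, 12, 10, 15, 13, 14, 140, 167, 168, 163, 122, 99, 154, 164, 69, 113, 152, 151, 125, 99, 98, 94, 8, 9, 8, 8, 9, 10, 12, 13, 14, 12, 12, 13, 12, 11]
((314.94195556640625, 134.89779663085938), (93.34449005126953, 120.35972595214844), 86.98721313476562) [[371, 86], [255, 97], [264, 174], [358, 163], [360, 177], [370, 177], [375, 162]]
[[0.4928, 0.2462], [0.3468, 0.2804], [0.3679, 0.397], [0.5257, 0.3608]] [0.4333 0.3211 0.05  ]
```

```bash
cat > lev.py <<'E'
from h import *
def ang_ray(C,px,H,a,off):
    # angle of point seen at px lying in plane y_box=off
    K,d,R,t=C;p=cv2.undistortPoints(np.array([[px]],float),K,d)[0,0];v=R.T@np.r_[p,1];O=-R.T@t
    u=np.array([np.cos(a),np.sin(a),0]);n=np.array([-np.sin(a),np.cos(a),0])
    k=(off-(O-H)@n)/(v@n);X=O+k*v-H;return .75+np.arctan2(X@u,X[2]),np.hypot(X@u,X[2])
E
python3 - <<'E'
from lev import *
o=get_obs();I=cv2.imread('pics/w18.png');C=cam('wrist',o)
P=plane(C,[(371,86),(255,97),(264,174),(376,162)],.05)[:,:2];print(P.round(4).tolist())
e=[P[1]-P[0],P[2]-P[1],P[3]-P[2],P[0]-P[3]];print([np.linalg.norm(x).round(4) for x in e],[np.degrees(np.arctan2(x[1],x[0])).round(1) for x in e],P.mean(0))
for a in(-15,-13):
  for H in (np.r_[P.mean(0),.05],):
    a_=np.radians(a)
    print('bar mid',ang_ray(C,(362,155),H,a_,.03),'bar end',ang_ray(C,(362.5,178),H,a_,.048),'corner',ang_ray(C,(366,131),H,a_,.0))
    print('green',[ang_ray(C,p,H,a_,-.022) for p in((296.5,114.8),(296.5,108),(296.5,121),(293,115),(300,115))])
E
```

```text
[[0.3489, 0.2809], [0.4918, 0.2534], [0.5122, 0.3495], [0.3648, 0.375]]
[np.float64(0.1455), np.float64(0.0982), np.float64(0.1497), np.float64(0.0955)] [np.float64(-10.9), np.float64(78.0), np.float64(170.2), np.float64(-99.6)] [0.42943113 0.31469902]
bar mid (np.float64(-0.5341264501131813), np.float64(0.059396978713729086)) bar end (np.float64(0.15558670288172116), np.float64(0.0892881165607247)) corner (np.float64(-0.3648327820906865), np.float64(0.0662462200129816))
green [(np.float64(3.676122810624623), np.float64(0.17288777939121788)), (np.float64(0.7936329706753201), np.float64(0.21274971592065983)), (np.float64(0.7018383224178095), np.float64(1.0144513082668372)), (np.float64(3.6602257535214475), np.float64(0.197351061571664)), (np.float64(3.7393813057250322), np.float64(0.22267480167756679))]
bar mid (np.float64(-0.2797904736429635), np.float64(0.06274367418882798)) bar end (np.float64(0.23001103256929833), np.float64(0.09490220376486576)) corner (np.float64(0.1066084274924789), np.float64(0.0886386558978946))
green [(np.float64(3.487536956981587), np.float64(0.07350379172524017)), (np.float64(0.7854021974665777), np.float64(0.22194043910116548)), (np.float64(0.696212371896925), np.float64(1.2723452175666232)), (np.float64(3.425095179724278), np.float64(0.07588676766447983)), (np.float64(3.6679729647787847), np.float64(0.12067685106856706))]
```

```bash
cat > lev.py <<'E'
from h import *
def cyl(C,px,H,a,r):
    K,d,R,t=C;p=cv2.undistortPoints(np.array([[px]],float),K,d)[0,0];v=R.T@np.r_[p,1];O=-R.T@t-H
    u=np.array([np.cos(a),np.sin(a),0]);n=np.array([-np.sin(a),np.cos(a),0])
    ax,az,vx,vz=O@u,O[2],v@u,v[2];k=np.roots([vx*vx+vz*vz,2*(ax*vx+az*vz),ax*ax+az*az-r*r]);k=k[np.isreal(k)].real
    if len(k)==0: return None
    X=O+k.min()*v;return round(.75+np.arctan2(X@u,X[2]),3),(X@n*1000).round(1)
def pt(H,a,val,r,y):
    f=val-.75;return H+np.array([np.cos(a),np.sin(a),0])*r*np.sin(f)+np.array([-np.sin(a),np.cos(a),0])*y+np.array([0,0,r*np.cos(f)])
E
python3 - <<'E'
from lev import *
o=get_obs();I=cv2.imread('pics/w18.png');C=cam('wrist',o);T=cam('top');S=cam('scene')
H=np.array([.4294,.3147,.05])
for a in np.radians([-10,-11.5]):
    print('bar',[cyl(C,p,H,a,.1) for p in((361.5,134),(363,155),(364.5,177))])
    print('green',[(r,[cyl(C,p,H,a,r) for p in((296.5,108),(296.5,115),(296.5,121))]) for r in(.06,.067,.074)])
    print('scene bar end',cyl(S,(375.5,105.5),H,a,.1),'corner',cyl(S,(364.5,109.5),H,a,.1),'top bar end',cyl(T,(184.5,248.5),H,a,.1),'corner',cyl(T,(201,253),H,a,.1),'top green',cyl(T,(218,231.5),H,a,.07))
B=cv2.imread('pics/scene0.png')
hsv=cv2.cvtColor(B,40)
m=mask(B,(45,60,40),(85,255,255),(355,100,390,150));ys,xs=np.where(m>0);print('scene green',list(zip(xs.tolist(),ys.tolist())))
A=cv2.imread('pics/top0.png');m=mask(A,(45,60,40),(85,255,255),(190,205,240,270));ys,xs=np.where(m>0);print('top green',list(zip(xs.tolist(),ys.tolist())))
m=mask(I,(45,60,40),(85,255,255),(270,90,330,140))
for r in range(100,130): print(r,''.join('#' if v else '.' for v in m[r,280:315]),I[r,296].tolist())
E
```

```text
bar [(np.float64(0.275), np.float64(4.2)), (np.float64(0.274), np.float64(25.3)), (np.float64(0.273), np.float64(48.2))]
green [(0.06, [(np.float64(1.055), np.float64(-28.5)), (np.float64(1.071), np.float64(-21.2)), (np.float64(1.085), np.float64(-14.9))]), (0.067, [(np.float64(1.014), np.float64(-28.2)), (np.float64(1.028), np.float64(-21.1)), (np.float64(1.04), np.float64(-15.0))]), (0.074, [(np.float64(0.982), np.float64(-27.9)), (np.float64(0.994), np.float64(-21.0)), (np.float64(1.004), np.float64(-15.0))])]
scene bar end (np.float64(0.287), np.float64(44.9)) corner (np.float64(0.264), np.float64(1.4)) top bar end (np.float64(0.291), np.float64(47.9)) corner (np.float64(0.257), np.float64(1.9)) top green (np.float64(1.017), np.float64(-22.6))
bar [(np.float64(0.274), np.float64(3.0)), (np.float64(0.266), np.float64(24.1)), (np.float64(0.258), np.float64(47.1))]
green [(0.06, [(np.float64(1.068), np.float64(-28.0)), (np.float64(1.081), np.float64(-20.7)), (np.float64(1.092), np.float64(-14.4))]), (0.067, [(np.float64(1.026), np.float64(-27.8)), (np.float64(1.037), np.float64(-20.
[... 2182 characters left out ...]
##########............. [81, 198, 66]
118 ............##########............. [82, 199, 67]
119 ............###########............ [83, 200, 67]
120 ............###########............ [83, 200, 67]
121 ............###########............ [86, 199, 72]
122 .............########.............. [106, 193, 97]
123 .............####.................. [133, 177, 130]
124 ................................... [148, 162, 147]
125 ................................... [151, 156, 152]
126 ................................... [152, 155, 152]
127 ................................... [153, 156, 153]
128 ................................... [153, 156, 153]
129 ................................... [154, 157, 154]
```

Run:
```python
from lev import *
T=cam('top');S=cam('scene');H=np.array([.4294,.3147,.05]);a=np.radians(-11)
u=np.array([np.cos(a),np.sin(a),0]);n=np.array([-np.sin(a),np.cos(a),0])
def pl(C,px,off):
    K,d,R,t=C;p=cv2.undistortPoints(np.array([[px]],float),K,d)[0,0];v=R.T@np.r_[p,1];O=-R.T@t-H
    X=O+v*(off-O@n)/(v@n);return (X@u*1000).round(1),(X[2]*1000).round(1),round(.75+np.arctan2(X@u,X[2]),3)
for off in(-.029,-.022,-.015):
    print(off,[pl(S,p,off) for p in((371.5,126.5),(370,129),(368,130.5),(367,133),(365.5,136))])
print('pred scene mark',[(v,proj(S,[pt(H,a,v,r,-.022) for r in(.02,.06,.074)]).round(1).tolist()) for v in(.95,1.0,1.05)])
print('pred top',[(v,proj(T,[pt(H,a,v,r,-.022) for r in(.02,.06,.074)]).round(1).tolist()) for v in(.95,1.0,1.05)])
C=cam('wrist');print('pred wrist',[(v,proj(C,[pt(H,a,v,r,-.022) for r in(.05,.06,.074)]).round(1).tolist()) for v in(.95,1.0,1.05)])
```

```text
-0.029 [(np.float64(36.3), np.float64(87.8), np.float64(1.142)), (np.float64(30.3), np.float64(73.1), np.float64(1.143)), (np.float64(21.0), np.float64(60.1), np.float64(1.087)), (np.float64(17.4), np.float64(46.8), np.float64(1.105)), (np.float64(11.3), np.float64(29.5), np.float64(1.117))]
-0.022 [(np.float64(27.8), np.float64(78.8), np.float64(1.089)), (np.float64(21.7), np.float64(64.0), np.float64(1.077)), (np.float64(12.3), np.float64(50.9), np.float64(0.988)), (np.float64(8.7), np.float64(37.5), np.float64(0.977)), (np.float64(2.6), np.float64(20.0), np.float64(0.878))]
-0.015 [(np.float64(19.2), np.float64(69.8), np.float64(1.018)), (np.float64(13.1), np.float64(54.9), np.float64(0.984)), (np.float64(3.7), np.float64(41.6), np.float64(0.838)), (np.float64(-0.1), np.float64(28.1), np.float64(0.748)), (np.float64(-6.2), np.float64(10.5), np.float64(0.214))]
pred scene mark [(0.95, [[365.7, 136.3], [368.1, 128.6], [369.0, 125.8]]), (1.0, [[365.9, 136.5], [368.6, 129.2], [369.6, 126.6]]), (1.05, [[366.0, 136.8], [369.1, 129.9], [370.2, 127.4]])]
pred top [(0.95, [[221.1, 238.2], [218.1, 234.2], [217.0, 232.8]]), (1.0, [[221.2, 237.9], [218.4, 233.2], [217.4, 231.5]]), (1.05, [[221.3, 237.6], [218.8, 232.2], [217.9, 230.3]])]
pred wrist [(0.95, [[305.3, 113.3], [303.0, 113.3], [299.7, 113.4]]), (1.0, [[303.1, 113.5], [300.4, 113.6], [296.3, 113.7]]), (1.05, [[301.0, 113.7], [297.8, 113.8], [293.0, 114.0]])]
```

Emit:
servo_tool([
  [0.5,0,0,0,-5],
  [0.5,0,-37,0,0],
  [0.5,0,-37,0,0],
  [0.5,0,-36,0,0],
  [0.5,0,0,0,0],
  [0.5,0,0,0,0],
])

```text
t: 30.85
tool_pos: [0.5494, 0.3463, 0.3032]
tool_rot: [2.0, -2.422, -0.001]
contact_force: [0.8, -0.0, -0.6]
opening: 0.0425
grip_force: 0.0
```

```bash
cat > mk.py <<'E'
from lev import *
import sys
o,I=snap('wrist',sys.argv[1]);C=cam('wrist',o);R=Ro.from_rotvec(o['tool_rot']).as_matrix();print(o['t'],o['tool_pos'].round(4),'yaw',np.degrees(np.arctan2(R[1,0],R[0,0]))%360)
H=np.array([.4294,.3147,.05]);a=np.radians(-11)
g=big(mask(I,(45,60,40),(85,255,255),(200,30,500,250)));M=cv2.moments(g);p=(M['m10']/M['m00'],M['m01']/M['m00']);print('green',cv2.boundingRect(g),p,[cyl(C,p,H,a,r) for r in(.06,.067,.074)])
roi=(200,30,500,330);r=big(mask(I,(0,150,60),(4,255,255),roi)|mask(I,(170,150,60),(180,255,255),roi));print('red',cv2.approxPolyDP(r,2,True)[:,0].tolist())
print('pred bar',[(v,proj(C,[pt(H,a,v,.1,y) for y in(0,.03,.048)]).round(0).tolist()) for v in(.27,1.0)])
print('box corners pred',proj(C,[H+np.array([np.cos(a),np.sin(a),0])*x+np.array([-np.sin(a),np.cos(a),0])*y for x,y in((.075,.05),(.075,-.05),(-.075,-.05),(-.075,.05))]).round(0).tolist())
gr=cv2.cvtColor(I,6);m=((gr>60)*255).astype(np.uint8);m[:30]=0;m[260:]=0;m[:,:200]=0;m[:,500:]=0;print(cv2.approxPolyDP(big(m),4,True)[:,0].tolist())
E
python3 mk.py w19.png
```

```text
30.85 [0.5494 0.3463 0.3032] yaw 259.1172234644529
green (403, 105, 8, 17) (406.1548269581056, 113.21675774134789) [(np.float64(1.024), np.float64(-20.9)), (np.float64(1.024), np.float64(-20.8)), (np.float64(1.024), np.float64(-20.7))]
red [[410, 129], [411, 135], [464, 139], [466, 143], [461, 181], [468, 184], [477, 181], [482, 132]]
pred bar [(0.27, [[474.0, 135.0], [470.0, 164.0], [468.0, 181.0]]), (1.0, [[407.0, 135.0], [405.0, 165.0], [403.0, 183.0]])]
box corners pred [[346.0, 169.0], [348.0, 89.0], [466.0, 91.0], [457.0, 169.0]]
[[347, 93], [347, 168], [456, 167], [459, 139], [435, 132], [460, 130], [463, 93]]
```

Emit:
servo_tool([
  [0.5,8,53,0,0],
  [0.5,8,53,0,0],
  [0.5,7.6,52,0,0],
  [0.5,0,0,40,0],
  [0.5,0,0,40,0],
  [0.5,0,0,20,0],
  [0.5,0,0,0,0],
])

```text
t: 31.78
tool_pos: [0.3891, 0.3524, 0.2021]
tool_rot: [2.0, -2.419, -0.0]
contact_force: [0.8, -1.0, 0.2]
opening: 0.0426
grip_force: 0.0
```

Run:
```python
from lev import *
o,I=snap('wrist','w20.png');C=cam('wrist',o);H=np.array([.4294,.3147,.05]);a=np.radians(-11);R=Ro.from_rotvec(o['tool_rot']).as_matrix()
roi=(200,130,450,400);r=big(mask(I,(0,150,60),(4,255,255),roi)|mask(I,(170,150,60),(180,255,255),roi));print(o['tool_pos'].round(4),cv2.approxPolyDP(r,3,True)[:,0].tolist())
print(proj(C,[pt(H,a,.268,.1,y) for y in(0,.03,.048)]).round(0).tolist())
print('bar in tool',((pt(H,a,.268,.1,.03)-o['tool_pos'])@R*1000).round(1))
```

```text
[0.3891 0.3524 0.2021] [[271, 160], [271, 167], [308, 182], [307, 240], [313, 246], [325, 245], [329, 225], [327, 175]]
[[317.0, 178.0], [317.0, 218.0], [317.0, 241.0]]
bar in tool [-0.8 -0.5 63.5]
```

Emit:
servo_tool([
  [0.5,0,0,40,0],
  [0.5,0,0,30,0],
  [0.5,0,0,12,0],
  [0.3,0,0,0,0],
  [0.3,0,0,0,0],
], force=20)

```text
t: 32.45
tool_pos: [0.3915, 0.3536, 0.1236]
tool_rot: [-1.999, 2.419, -0.0]
contact_force: [-1.2, -0.3, -0.2]
opening: 0.0257
grip_force: 0.0
```

Emit:
servo_tool([
  [0.3,0,-9,-4,0],
  [0.3,0,-9,-3,0],
  [0.3,0,-9,-2.2,0],
  [0.3,0,-9,-1.3,0],
  [0.3,0,-9,-0.5,0],
  [0.3,0,-9,0,0],
  [0.3,0,-9,1,0],
  [0.3,0,-8,1.5,0],
  [0.3,0,0,0,0],
  [0.3,0,0,0,0],
], force=20)

```text
t: 33.7
tool_pos: [0.46, 0.3392, 0.1297]
tool_rot: [2.001, -2.421, 0.001]
contact_force: [-0.2, -0.4, -0.3]
opening: 0.0255
grip_force: 0.0
```

```bash
cat > lv.py <<'E'
from lev import *
import sys
o,I=snap('wrist',sys.argv[1]);C=cam('wrist',o);H=np.array([.4294,.3147,.05]);a=np.radians(-11);R=Ro.from_rotvec(o['tool_rot']).as_matrix()
print(o['t'],o['tool_pos'].round(4),o['contact_force'].round(1),o['opening'],'tcp xbox',((o['tool_pos']-H)@[np.cos(a),np.sin(a),0]*1000).round(1))
roi=(150,60,500,400);m=mask(I,(0,150,50),(4,255,255),roi)|mask(I,(170,150,50),(180,255,255),roi);r=big(m);print(cv2.approxPolyDP(r,2,True)[:,0].tolist())
ys,xs=np.where(cv2.drawContours(np.zeros_like(m),[r.reshape(-1,1,2)],-1,255,-1)>0)
for row in range(ys.min(),ys.max()+1,6):
    k=xs[ys==row];print(row,k.min(),k.max(),end=' ')
    for e in(k.min(),k.max(),(k.min()+k.max())/2): print(cyl(C,(e,row),H,a,.1),end=' ')
    print()
gm=mask(I,(45,60,40),(85,255,255),roi)
if gm.any():
    g=big(gm);p=g.mean(0);print('green',p,[cyl(C,p,H,a,r) for r in(.06,.067,.074)])
E
python3 lv.py w21.png
```

```text
33.7 [0.46   0.3392 0.1297] [-0.2 -0.4 -0.3] 0.02545359520089888 tcp xbox 25.4
[[345, 172], [321, 204], [311, 208], [310, 309], [314, 315], [325, 319], [338, 316], [344, 307], [346, 237], [343, 232], [342, 206], [354, 183], [354, 173]]
172 345 350 (np.float64(0.888), np.float64(-18.0)) (np.float64(0.867), np.float64(-18.0)) (np.float64(0.878), np.float64(-18.0)) 
178 340 354 (np.float64(0.908), np.float64(-15.4)) (np.float64(0.85), np.float64(-15.5)) (np.float64(0.879), np.float64(-15.4)) 
184 336 353 (np.float64(0.925), np.float64(-12.7)) (np.float64(0.853), np.float64(-13.0)) (np.float64(0.889), np.float64(-12.9)) 
190 332 350 (np.float64(0.941), np.float64(-10.0)) (np.float64(0.865), np.float64(-10.3)) (np.float64(0.903), np.float64(-10.2)) 
196 327 347 (np.float64(0.963), np.float64(-7.3)) (np.float64(0.877), np.float64(-7.7)) (np.float64(0.919), np.float64(-7.5)) 
202 323 344 (np.float64(0.98), np.float64(-4.5)) (np.float64(0.889), np.float64(-5.0)) (np.float64(0.934), np.float64(-4.8)) 
208 311 342 (np.float64(1.034), np.float64(-1.4)) (np.float64(0.897), np.float64(-2.3)) (np.
[... 1757 characters left out ...]
(np.float64(0.958), np.float64(39.7)) 
298 310 344 (np.float64(1.042), np.float64(44.4)) (np.float64(0.877), np.float64(42.1)) (np.float64(0.958), np.float64(43.0)) 
304 310 344 (np.float64(1.043), np.float64(47.8)) (np.float64(0.876), np.float64(45.4)) (np.float64(0.957), np.float64(46.3)) 
310 311 343 (np.float64(1.038), np.float64(51.2)) (np.float64(0.88), np.float64(48.8)) (np.float64(0.957), np.float64(49.7)) 
316 316 338 (np.float64(1.012), np.float64(54.1)) (np.float64(0.903), np.float64(52.4)) (np.float64(0.957), np.float64(53.2)) 
green [332.38888889 153.27777778] [(np.float64(1.042), np.float64(-20.9)), (np.float64(1.016), np.float64(-21.8)), (np.float64(0.995), np.float64(-22.6))]
```

Emit:
servo_tool([
  [0.3,0,-3,1,0],
  [0.3,0,-3.3,0.5,0],
  [0.3,0,0,0,0],
  [0.3,0,0,0,0],
])

```text
t: 34.25
tool_pos: [0.4663, 0.3381, 0.1284]
tool_rot: [-2.001, 2.421, -0.0]
contact_force: [0.3, -0.4, 0.3]
opening: 0.0255
grip_force: 0.0
```

```bash
python3 lv.py w22.png | awk 'NR==1||/^2[5-9]|^30|green/'
```

```text
34.25 [0.4663 0.3381 0.1284] [ 0.3 -0.4  0.3] 0.02551852559486613 tcp xbox 31.7
250 312 348 (np.float64(1.098), np.float64(19.3)) (np.float64(0.93), np.float64(17.2)) (np.float64(1.012), np.float64(18.0)) 
256 312 347 (np.float64(1.098), np.float64(22.3)) (np.float64(0.934), np.float64(20.2)) (np.float64(1.014), np.float64(21.0)) 
262 312 347 (np.float64(1.098), np.float64(25.4)) (np.float64(0.933), np.float64(23.2)) (np.float64(1.013), np.float64(24.1)) 
268 312 347 (np.float64(1.099), np.float64(28.5)) (np.float64(0.932), np.float64(26.2)) (np.float64(1.013), np.float64(27.1)) 
274 312 347 (np.float64(1.099), np.float64(31.7)) (np.float64(0.931), np.float64(29.2)) (np.float64(1.013), np.float64(30.2)) 
280 313 347 (np.float64(1.094), np.float64(34.8)) (np.float64(0.93), np.float64(32.3)) (np.float64(1.01), np.float64(33.3)) 
286 313 347 (np.float64(1.094), np.float64(38.1)) (np.float64(0.929), np.float64(35.5)) (np.float64(1.009), np.float64(36.5)) 
292 313 346 (np.float64(1.094), np.float64(41.4)) (np.float64(0.933), np.float64(38.7)) (np.float64(1.011), np.float64(39.8)) 
298 313 346 (np.float64(1.094), np.float64(44.7)) (np.float64(0.932), np.float64(41.9)) (np.float64(1.011), np.float64(43.1)) 
304 313 346 (np.float64(1.094), np.float64(48.2)) (np.float64(0.931), np.float64(45.2)) (np.float64(1.011), np.float64(46.4)) 
green [344.03883495 153.90291262] [(np.float64(1.044), np.float64(-20.6)), (np.float64(1.022), np.float64(-21.5)), (np.float64(1.004), np.float64(-22.3))]
```

Emit:
servo_tool([
  [0.5,0,0,0,0],
  [0.5,0,0,-30,0],
  [0.5,0,0,-50,0],
  [0.5,0,0,-50,0],
  [0.5,-12,-40,-45,0],
  [0.5,-11.6,-40,0,0],
  [0.5,0,0,0,0],
  [0.5,0,0,0,0],
])

```text
t: 35.3
tool_pos: [0.5485, 0.3462, 0.3025]
tool_rot: [2.0, -2.42, -0.001]
contact_force: [0.4, -1.1, -0.7]
opening: 0.0424
grip_force: 0.0
```

```bash
python3 mk.py w23.png | head -2; sed -i 's/snap(.wrist.,sys.argv\[1\])/(get_obs(),cv2.imread("pics\/"+sys.argv[1]))/' lv.py; python3 lv.py w23.png
```

```text
35.3 [0.5485 0.3462 0.3025] yaw 259.153103433201
green (402, 106, 8, 17) (405.1963963963964, 114.05585585585585) [(np.float64(1.026), np.float64(-20.5)), (np.float64(1.026), np.float64(-20.4)), (np.float64(1.025), np.float64(-20.3))]
35.35 [0.5482 0.3462 0.3027] [ 0.5  0.  -0.4] 0.043056627877729334 tcp xbox 110.6
[[402, 130], [397, 134], [394, 183], [398, 186], [408, 186], [411, 182], [409, 167], [412, 135], [407, 130]]
130 402 407 (np.float64(1.041), np.float64(-4.9)) (np.float64(0.994), np.float64(-5.0)) (np.float64(1.018), np.float64(-5.0)) 
136 397 412 (np.float64(1.085), np.float64(1.0)) (np.float64(0.942), np.float64(0.6)) (np.float64(1.014), np.float64(0.8)) 
142 398 411 (np.float64(1.072), np.float64(6.8)) (np.float64(0.947), np.float64(6.4)) (np.float64(1.009), np.float64(6.6)) 
148 397 411 (np.float64(1.078), np.float64(12.7)) (np.float64(0.943), np.float64(12.2)) (np.float64(1.01), np.float64(12.4)) 
154 397 411 (np.float64(1.074), np.float64(18.6)) (np.float64(0.938), np.float64(18.1)) (np.float64(1.006), np.float64(18.3)) 
160 396 410 (np.float64(1.079), np.float64(24.6)) (np.float64(0.943), np.float64(24.1)) (np.float64(1.011), np.float64(24.3)) 
166 396 410 (np.float64(1.075), np.float64(30.7)) (np.float64(0.939), np.float64(30.1)) (np.float64(1.007), np.float64(30.4)) 
172 394 411 (np.float64(1.091), np.float64(36.9)) (np.float64(0.924), np.float64(36.1)) (np.float64(1.007), np.float64(36.4)) 
178 394 411 (np.float64(1.087), np.float64(43.1)) (np.float64(0.919), np.float64(42.2)) (np.float64(1.003), np.float64(42.6)) 
184 395 410 (np.float64(1.073), np.float64(49.3)) (np.float64(0.924), np.float64(48.4)) (np.float64(0.998), np.float64(48.8)) 
green [405.2195122  113.80487805] [(np.float64(1.022), np.float64(-20.8)), (np.float64(1.022), np.float64(-20.7)), (np.float64(1.022), np.float64(-20.6))]
```

Run:
```python
from h import *
_,A=snap('top','t24.png');_,B=snap('scene','s24.png');T=cam('top');S=cam('scene')
sw=np.array([.6338,.0837])
def p(an,tl,r): d=np.array([np.cos(an),np.sin(an)]);return np.r_[sw+d*(.06+r*np.cos(tl)),.158+r*np.sin(tl)]
X={tl:[p(np.radians(187),tl,k) for k in(.098,.118,.141)] for tl in(-.05,0,.05,.1)}
for tl in X: print(tl,'top',proj(T,X[tl]).round(1).tolist(),'scene',proj(S,X[tl]).round(1).tolist())
c0=proj(T,[X[0][1]])[0];c1=proj(S,[X[0][1]])[0];r=[]
for J,c in((A,c0),(B,c1)):
    x,y=c.astype(int);h=big(mask(J,(3,120,80),(20,255,255),(x-20,y-20,x+20,y+20)));q=cv2.minAreaRect(h);print(q);r.append(q[0])
print(tri(T,r[0],S,r[1]),'expected',p(np.radians(187),0,.118))
```

```text
-0.05 top [[299.0, 219.4], [299.7, 226.8], [300.5, 235.4]] scene [[325.5, 155.8], [320.4, 152.9], [314.6, 149.7]]
0 top [[298.9, 219.2], [299.6, 226.6], [300.4, 235.3]] scene [[325.5, 154.5], [320.4, 151.4], [314.6, 147.9]]
0.05 top [[298.8, 218.9], [299.5, 226.3], [300.2, 234.9]] scene [[325.6, 153.3], [320.5, 150.0], [314.6, 146.2]]
0.1 top [[298.7, 218.5], [299.3, 225.9], [300.0, 234.5]] scene [[325.7, 152.1], [320.6, 148.6], [314.8, 144.5]]
((299.2157287597656, 228.02029418945312), (20.162914276123047, 4.702304840087891), 85.91438293457031)
((319.4705505371094, 150.38233947753906), (15.60637092590332, 5.316455841064453), 30.963754653930664)
[0.45306113 0.06251913 0.15913877] expected [0.45712679 0.06200726 0.158     ]
```

```bash
python3 -c "
from station import *
print(finish_job())"
```

```text
the job is handed in; nothing more can be done
None
```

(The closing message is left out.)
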